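Ease a thin slate plaque off its tray and onto the photo cradle

ROBOT

A 6-joint arm with a two-finger parallel gripper is mounted at the origin on the work surface. World frame = base frame: x ahead of the robot, y to its left, z up, the work surface at z = 0. Lengths are in m, angles in rad, forces in N, time in s.
With the tool pointing down it reaches from about 0.325 to 0.875 m from the base axis. Payload 4.4 kg.
Tool frame: the origin (TCP) lies midway between the tips of the shut fingers; the grasp point (between the pads) lies 19 mm behind it; z points along the fingers, y is the direction in which the jaws open and shut (so a half turn about z gives the same grasp; the last joint's range is limited). The gripper opens to 85 mm and grips with 20 to 120 N. Pads are 22 mm wide; open, the fingers measure 114 mm over their backs; the gripper's body (76 mm by 85 mm) begins 54 mm behind the grasp point. The pads swing forward as they close: fully open they stand 13 mm farther back than shut.
Start: joints at [1.087, 0.207, 1.542, -0, 1.393, -0.15], TCP at [0.188, 0.543, 0.231] pointing down, gripper open.
Joint ranges: [-2.73, 2.73], [-0.86, 2.22], [0.23, 2.46], [-1.11, 4.25], [0.08, 2.63], [-2.82, 2.82]. Speed limits (rad/s): [2.79, 2.79, 3.14, 3.14, 3.14, 3.14].

INTERFACE

Orientations are given as a 3x3 rotation matrix whose columns are the frame's x, y, z axes.
In Python, from bench import bot, cams, ticket gives the robot as it stands.
- The arm moves only by the tool servo_tool, never from a script. Its argument "plan" is a list of rows, each an object of numbers: "tx", "ty", "tz": the shift along the tool's x, y, z in cm; "rx", "ry", "rz": the turn, a rotation vector about the tool's x, y, z in rad; "claw": the closure, from 0 (fully open) to 1 (shut). A call has 1 to 12 rows; each row shifts and turns the commanded pose from where the row before left it, along the tool's axes as they then stand; what a row does not reach is not made up. A row lasts 1/10 s, in which the tool goes at most 50 mm and 8.59 degrees, less where a joint would pass 70% of its speed; a pose out of reach is approached as far as the arm can. A call with a gripper value outside its range is refused whole. The fingers move at their own pace and stop on an object; the grip force is fixed at half the most. Time passes only in rows, so rows that do not move let the fingers close. It gives the time, the measured TCP pose, the force and the opening at its end, in the units of the state.
- bot.observe(): the state, without advancing time (a new reading comes with each control period).
- cams.capture(name): name is "scene" or "top" or "wrist"; returns a dict with "pixels" (384x512x3 uint8, blue, green, red), "camera_matrix" (3x3 intrinsics, pixels), "R" (3x3) and "t" (3): a world point X has camera coordinates R X + t; the wrist camera has in their place "T_tool_cam" (4x4, takes a point from camera to tool coordinates, whose origin is the TCP and whose axes are the flange's). Camera axes: x right, y down, z forward; pixel columns grow to the right and rows downward; lengths in m; the calibration is good to about 2 mm. A picture is of the moment at which its call begins: read the wrist's pose just before it. There is no depth.
- ticket.hand_in(): hands the job in, once; it reports no verdict.
The state is a dict: "time_s": time; "joints": joint angles; "qd": joint speeds; "joint_torque": joint torques, N m; "tcp_pos": TCP position; "tool_rot": TCP orientation; "wrist_force": force on the tool from outside, world axes, zero at the start; "ft_torque": the same for the moment, N m; "opening": finger opening in m.
Only numpy, scipy, OpenCV 4.12 (cv2) and the standard library are available. Lean on these libraries where they do the work, as an engineer would, in place of code of your own. Each camera call takes 0.05 s, during which the arm holds its last target.

TASK

The thin slate plaque lies too flat in its rimmed tray to be picked up: press lightly on it and slide it out over the tray's open edge until about a third of its length overhangs, then grip it by its two long sides there, lift it off and lay it gently, flat and centred lengthwise, between the cheeks of the white photo cradle, and let go. The slate is brittle: never press it against the tray or the cradle with more than 15 N, do not drop it, and leave the other objects where they are.

Things in the scene. Friction and masses are not known exactly. Their poses are not given: they have to be found in the camera images.
- plaque_center (a point): centre (half-way up) of the plaque: dark grey slate strip 140 mm long (x), 44 mm wide (y), 3 mm thick, about 50 g, loose in the tray. Underside polished (friction on the tray about 0.2), upper face rough (about 0.9): a light press of 3 to 8 N on top with shut fingers drags it along. Slate and tray are stiff: a millimetre too deep is already too much force.
- tray_edge (a point): middle of the tray's open edge, on its sliding surface; x points inwards to the closed end, z is the surface normal. The edge faces roughly the robot. The plaque's near end starts 14 to 26 mm inside it, and the gap behind the plaque is too narrow for a finger. Free space below the edge down to the bench; the board is 8 mm thick, its foot starts 40 mm inside.
- board: the tray: fixed grey board, 180 mm long, surface 52 mm wide between side rims 6 mm wide; rims (also at the closed end) stand 4 mm above the surface. Origin: closed end, surface height, always 65 mm above the bench; x as at the edge. From there it sags to the open edge by a slope of 0 to 0.025 rad, different every time, so the height changes along the slide.
- cradle_seat (a point): centre of the cradle's flat white seat, 60 mm above the bench: 54 mm long (x), 52 mm wide (y) between two cheeks along x, 6 mm thick, rising 8 mm above it. Fixed, on a 35 x 40 mm stem and a 100 x 100 x 8 mm black foot. The plaque lies along x, either way round, sticking out 43 mm beyond each end when centred.
- stone_head: bystander: rounded stone head, 96 mm across, 80 mm high; origin at centre of its underside
- stone_mushroom: bystander: stone mushroom figure, 72 mm across, 100 mm high; origin at centre of its underside
- marker: bystander: blank yellow tent marker, 70 mm wide, 80 mm high; origin on the bench below its middle
- tape_roll: bystander: brown ring of tape, 68 mm across, 24 mm high; origin at centre of its underside
Not all that is in view belongs to the job. Several things look just like the part that bears tray_edge: the one meant starts farthest to the robot's left.

How it is judged:
By the outcome, as a careful person would: the job done as asked, in the order asked, and still so for the second after the job is handed in, with the robot touching nothing.
It also fails if it takes over 64 s, if anything falls off the work surface, if the arm or the gripper's body presses on something with over 40 N, if the wrist force passes 120 N, or if a joint passes its speed limit or range.

## Working session

There is one attempt and no reset: what is moved stays moved. The work goes in short steps, Python scripts to look and compute and a tool call to move; the robot and the scene stay as the last step left them, time stands still between calls to the robot, and variables do not carry over. Pictures are saved under pics/ and viewed, and the job is handed in when it is done.

Besides the shell and the picture viewer there is one more tool, called after ">>>" as a command line: name --argument value ..., lists and objects as JSON in quotes. servo_tool: Moves the arm, as the interface text tells. Its arguments: {"type":"object","properties":{"plan":{"type":"array","items":{"type":"object","properties":{"tx":{"type":"number"},"ty":{"type":"number"},"tz":{"type":"number"},"rx":{"type":"number"},"ry":{"type":"number"},"rz":{"type":"number"},"claw":{"type":"number"}}}}},"required":["plan"]}

```bash
ls; mkdir -p pics
python3 - <<'E'
from bench import bot,cams,ticket
import cv2,numpy as np
s=bot.observe();print({k:np.round(v,3).tolist() for k,v in s.items()})
for n in ["scene","top","wrist"]:
    c=cams.capture(n);cv2.imwrite(f"pics/{n}0.png",c["pixels"])
    np.savez(f"{n}0.npz",**c)
    print(n,{k:np.round(v,4).tolist() for k,v in c.items() if k!="pixels"})
E
```

```text
pics
{'time_s': 0.0, 'joints': [1.088, 0.207, 1.543, 0.0, 1.393, -0.151], 'qd': [0.001, -0.0, 0.002, 0.001, -0.002, 0.0], 'joint_torque': [0.001, -38.304, -29.16, -0.0, 0.011, -0.0], 'tcp_pos': [0.187, 0.543, 0.23], 'tool_rot': [[-0.945, 0.327, -0.001], [0.327, 0.945, -0.002], [0.0, -0.002, -1.0]], 'wrist_force': [-0.622, 0.168, 0.63], 'ft_torque': [0.005, -0.018, 0.03], 'opening': 0.086}
scene {'camera_matrix': [[482.6302, 0.0, 256.4976], [0.0, 482.6302, 188.9302], [0.0, 0.0, 1.0]], 'R': [[0.8673, 0.4978, 0.0045], [0.4284, -0.7417, -0.5162], [-0.2536, 0.4496, -0.8565]], 't': [-0.4736, -0.1982, 1.6696]}
top {'camera_matrix': [[364.6571, 0.0, 259.8662], [0.0, 364.6571, 190.7876], [0.0, 0.0, 1.0]], 'R': [[0.0393, -0.9992, 0.0045], [-0.974, -0.0393, -0.223], [0.223, 0.0044, -0.9748]], 't': [-0.0104, 0.5518, 1.0067]}
wrist {'camera_matrix': [[298.7666, 0.0, 257.5065], [0.0, 298.7666, 191.8867], [0.0, 0.0, 1.0]], 'T_tool_cam': [[-0.0004, -0.9565, -0.2916, 0.0746], [1.0, -0.0004, -0.0002, -0.0013], [0.0, -0.2916, 0.9565, -0.1419], [0.0, 0.0, 0.0, 1.0]]}
```

View pics/scene0.png

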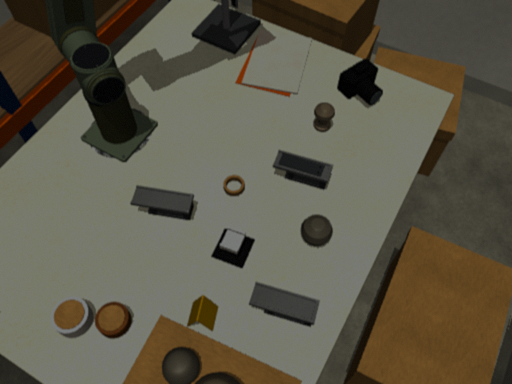

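View pics/top0.png

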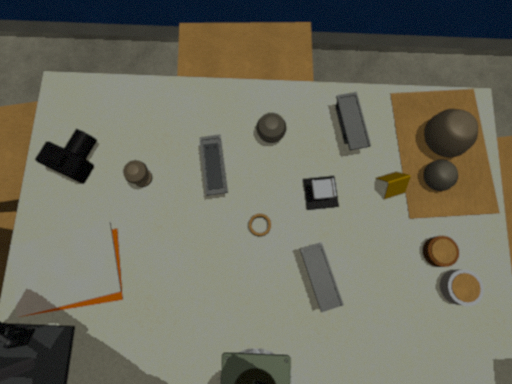

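View pics/wrist0.png

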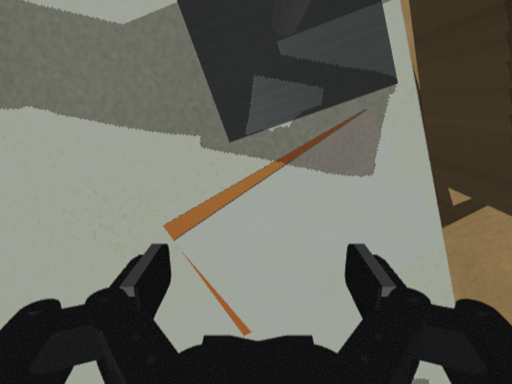

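The top view has three tray-like boards at about (213,165), (320,277) and (352,122). Image left is +y, so (213,165) is the leftmost, and it's the one showing a dark strip. The cradle is at (323,189). I'll confirm with an enlarged crop.

Run:
```python
import cv2,numpy as np
t=cv2.imread("pics/top0.png");s=cv2.imread("pics/scene0.png")
f=lambda im,x,y,w,h,k:cv2.resize(im[y:y+h,x:x+w],(w*k,h*k),interpolation=cv2.INTER_NEAREST)
a=f(t,185,120,60,90,6);b=f(s,260,140,80,54,5)
g=np.zeros((540,800,3),np.uint8);g[:540,:360]=a;g[:270,370:770]=b
g[270:510,370:610]=f(t,300,165,40,40,6)
g=np.clip(g.astype(float)*1.6,0,255).astype(np.uint8)
cv2.imwrite("pics/crop.png",g)
```

```text
(no output)
```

View pics/crop.png

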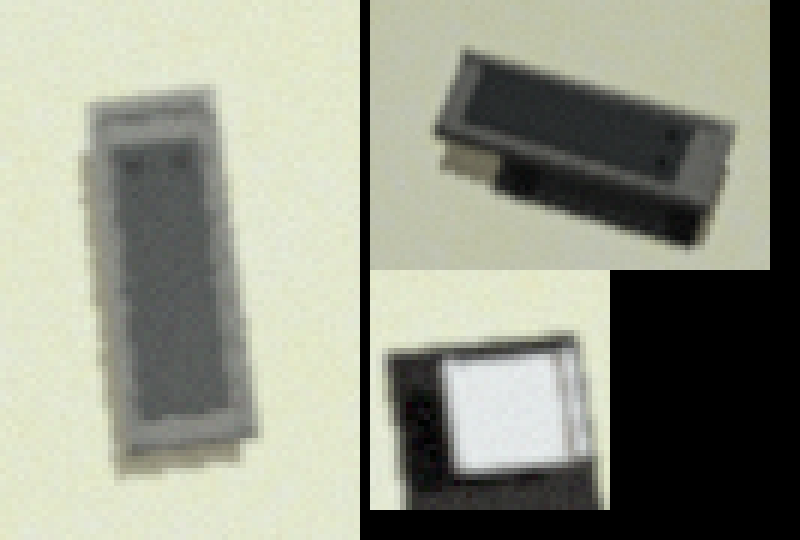

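The crop confirms it: the leftmost tray holds the dark plaque (two dots at its far end), and its open edge faces the robot, at the bottom of the crop. I'll take coarse positions from the top view and then get closer with the wrist camera.

```bash
cat > h.py <<'E'
import numpy as np,cv2
from bench import bot,cams
def cam(c,s=None):
    K=c["camera_matrix"]
    if "R" in c: R=np.array(c["R"]);t=np.array(c["t"]);return K,R.T,-R.T@t
    T=np.array(c["T_tool_cam"]);Rt=np.array(s["tool_rot"]);p=np.array(s["tcp_pos"])
    return K,Rt@T[:3,:3],Rt@T[:3,3]+p
def ray(px,c,s,z):
    K,R,o=cam(c,s);d=R@np.linalg.solve(np.array(K),[px[0],px[1],1.])
    return o+d*(z-o[2])/d[2]
def snap(name,fn):
    s=bot.observe();c=cams.capture(name);cv2.imwrite(f"pics/{fn}.png",c["pixels"])
    np.save(fn+".npy",{"c":c,"s":s},allow_pickle=True);return c,s
def load(fn):
    d=np.load(fn+".npy",allow_pickle=True).item();return d["c"],d["s"]
E
python3 - <<'E'
import numpy as np
from h import *
c=dict(np.load("top0.npz"))
q=lambda x,y:(185+x/6-.5,120+y/6-.5)
for n,p,z in [("edgeL",q(122,455),.063),("edgeR",q(255,437),.063),("closedL",q(90,104),.069),("closedR",q(214,91),.069),
 ("pl nL",q(138,420),.066),("nR",q(228,410),.066),("fL",q(110,145),.068),("fR",q(205,138),.068)]: print(n,np.round(ray(p,c,None,z),4))
q=lambda x,y:(300+(x-370)/6-.5,165+(y-270)/6-.5)
for n,p in [("a",q(442,360)),("b",q(555,352)),("c",q(568,464)),("d",q(453,474))]: print(n,np.round(ray(p,c,None,.06),4))
E
```

```text
edgeL [0.5315 0.1716 0.063 ]
edgeR [0.5431 0.1075 0.063 ]
closedL [0.7095 0.1998 0.069 ]
closedR [0.719  0.1381 0.069 ]
pl nL [0.5486 0.1646 0.066 ]
nR [0.5554 0.1211 0.066 ]
fL [0.6886 0.1883 0.068 ]
fR [0.6942 0.1411 0.068 ]
a [ 0.5927 -0.1398  0.06  ]
b [ 0.599  -0.1956  0.06  ]
c [ 0.5427 -0.2018  0.06  ]
d [ 0.5354 -0.1457  0.06  ]
```

>>> servo_tool --plan '[{"tx": -2, "ty": -0.7, "claw": 0}, {"tx": -4.5, "ty": -1.5}, {"tx": -4.5, "ty": -1.5}, {"tx": -4.5, "ty": -1.5}, {"tx": -4.5, "ty": -1.5}, {"tx": -4.5, "ty": -1.5}, {"tx": -4.5, "ty": -1.5}, {"tx": -4.5, "ty": -1.5}, {"tx": -4.5, "ty": -1.5}, {"tx": -4.5, "ty": -1.5}, {"tx": -4.5, "ty": -1.5}, {"tx": -4.5, "ty": -1.5}]'

```text
invalid input
```

>>> servo_tool --plan '[{"tx": -4.5, "ty": -1.5, "claw": 0}, {"tx": -2.5, "ty": -1.3}, {"rz": -0.125}, {"rz": -0.125}, {"rz": -0.125}, {"rz": -0.125}, {}, {}, {}]'

```text
invalid input
```

Run:
```python
from h import *
c,s=snap("wrist","w1");print(s["time_s"],s["tcp_pos"],s["tool_rot"],s["wrist_force"])
```

```text
0.15 [0.18755768 0.5429291  0.23038088] [[-9.45136027e-01  3.26675963e-01 -8.40166311e-04]
 [ 3.26676924e-01  9.45134756e-01 -1.57479529e-03]
 [ 2.79622613e-04 -1.76285871e-03 -9.99998407e-01]] [ 0.09528134  0.92158385 -0.25979497]
```

View pics/w1.png

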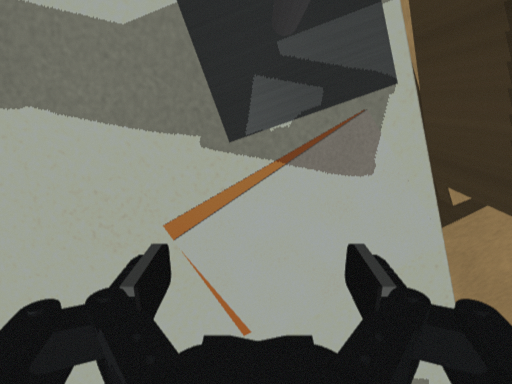

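The calls were refused and the arm hasn't moved. Rows probably need every key, so I'll give them all.

>>> servo_tool --plan '[{"tx": -2, "ty": -0.7, "tz": 0, "rx": 0, "ry": 0, "rz": 0, "claw": 0}, {"tx": -4.5, "ty": -1.5, "tz": 0, "rx": 0, "ry": 0, "rz": 0, "claw": 0}, {"tx": -4.5, "ty": -1.5, "tz": 0, "rx": 0, "ry": 0, "rz": 0, "claw": 0}, {"tx": -4.5, "ty": -1.5, "tz": 0, "rx": 0, "ry": 0, "rz": 0, "claw": 0}, {"tx": -4.5, "ty": -1.5, "tz": 0, "rx": 0, "ry": 0, "rz": 0, "claw": 0}, {"tx": -4.5, "ty": -1.5, "tz": 0, "rx": 0, "ry": 0, "rz": 0, "claw": 0}, {"tx": -4.5, "ty": -1.5, "tz": 0, "rx": 0, "ry": 0, "rz": 0, "claw": 0}, {"tx": -4.5, "ty": -1.5, "tz": 0, "rx": 0, "ry": 0, "rz": 0, "claw": 0}, {"tx": -4.5, "ty": -1.5, "tz": 0, "rx": 0, "ry": 0, "rz": 0, "claw": 0}, {"tx": -4.5, "ty": -1.5, "tz": 0, "rx": 0, "ry": 0, "rz": 0, "claw": 0}, {"tx": -4.5, "ty": -1.5, "tz": 0, "rx": 0, "ry": 0, "rz": 0, "claw": 0}, {"tx": -4.5, "ty": -1.5, "tz": 0, "rx": 0, "ry": 0, "rz": 0, "claw": 0}]'

```text
time_s: 1.4
tcp_pos: [0.6196, 0.2112, 0.2309]
tool_rot: [[-0.945, 0.327, -0.001], [0.327, 0.945, 0.0], [0.001, -0.0, -1.0]]
wrist_force: [0.1, 1.1, -0.7]
opening: 0.0854
```

>>> servo_tool --plan '[{"tx": -3.5, "ty": -1.4, "tz": 0, "rx": 0, "ry": 0, "rz": 0, "claw": 0}, {"tx": -3.3, "ty": -1.3, "tz": 0, "rx": 0, "ry": 0, "rz": 0, "claw": 0}, {"tx": 0, "ty": 0, "tz": 0, "rx": 0, "ry": 0, "rz": -0.125, "claw": 0}, {"tx": 0, "ty": 0, "tz": 0, "rx": 0, "ry": 0, "rz": -0.125, "claw": 0}, {"tx": 0, "ty": 0, "tz": 0, "rx": 0, "ry": 0, "rz": -0.125, "claw": 0}, {"tx": 0, "ty": 0, "tz": 0, "rx": 0, "ry": 0, "rz": -0.125, "claw": 0}, {"tx": 0, "ty": 0, "tz": 0, "rx": 0, "ry": 0, "rz": 0, "claw": 0}, {"tx": 0, "ty": 0, "tz": 0, "rx": 0, "ry": 0, "rz": 0, "claw": 0}]'

```text
time_s: 2.2
tcp_pos: [0.6737, 0.1649, 0.2309]
tool_rot: [[-0.986, -0.164, -0.001], [-0.164, 0.986, -0.0], [0.001, 0.0, -1.0]]
wrist_force: [0.2, 0.6, 1.1]
opening: 0.0852
```

Run:
```python
from h import *
c,s=snap("wrist","w2");print(s["time_s"],s["tcp_pos"],s["tool_rot"],s["wrist_force"])
cv2.imwrite("pics/w2b.png",np.clip(cv2.resize(c["pixels"][0:260,130:400],None,fx=2.9,fy=2.3,interpolation=0)*1.7,0,255).astype(np.uint8))
```

```text
2.2 [0.67369395 0.16490126 0.23090395] [[-9.86478085e-01 -1.63892054e-01 -6.17874032e-04]
 [-1.63892031e-01  9.86478279e-01 -8.70482902e-05]
 [ 6.23785835e-04  1.53933996e-05 -9.99999805e-01]] [0.22032518 0.63747582 1.09305081]
```

View pics/w2.png

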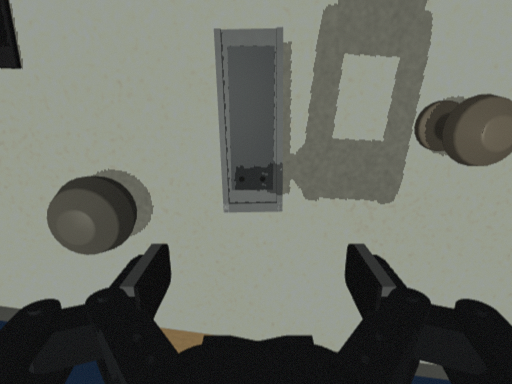

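View pics/w2b.png

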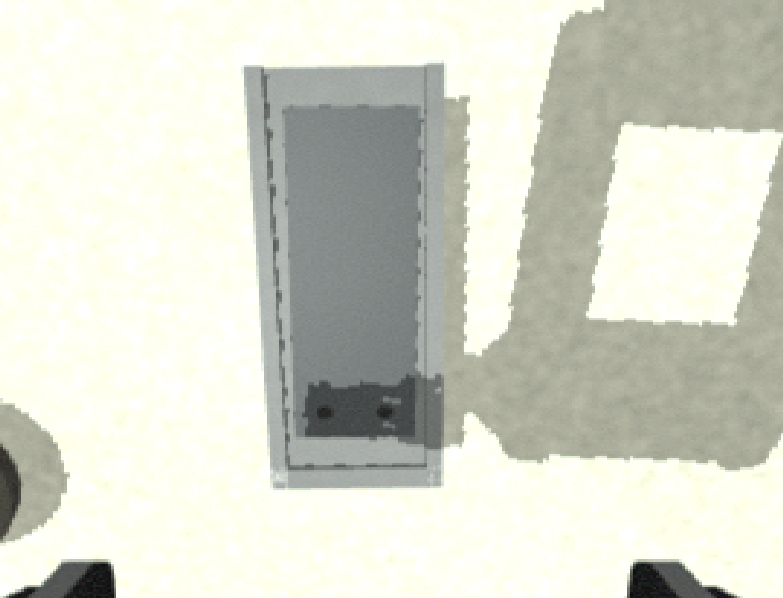

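```bash
cat > m.py <<'E'
from h import *
c,s=load("w2")
q=lambda x,y:(130+x/2.9-.5,y/2.3-.5)
P={}
for n,p,z in [("eL",q(246,66),.067),("eR",q(443,64),.067),("cL",q(275,488),.069),("cR",q(441,487),.069),
 ("nL",q(286,106),.0665),("nR",q(420,105),.0665),("fL",q(297,437),.068),("fR",q(415,437),.068)]:
    P[n]=ray(p,c,s,z);print(n,np.round(P[n],4))
m=lambda a,b:(P[a]+P[b])/2
for a in "en":
    A=m(a+"L",a+"R");B=m(("c" if a=="e" else "f")+"L",("c" if a=="e" else "f")+"R");d=B-A
    print(a,A,B,"len",np.hypot(*d[:2]),"yaw",np.arctan2(d[1],d[0]),"w",np.linalg.norm(P[a+"L"]-P[a+"R"]))
E
python3 m.py
```

```text
eL [0.5433 0.102  0.067 ]
eR [0.5324 0.1634 0.067 ]
cL [0.719  0.1348 0.069 ]
cR [0.7084 0.196  0.069 ]
nL [0.5555 0.1164 0.0665]
nR [0.5481 0.1589 0.0665]
fL [0.6931 0.1394 0.068 ]
fR [0.686  0.1821 0.068 ]
e [0.53782726 0.13268733 0.067     ] [0.71368586 0.16538626 0.069     ] len 0.1788727638829141 yaw 0.18383931845503418 w 0.062288971080261414
n [0.551809  0.1376359 0.0665   ] [0.68958777 0.16075243 0.068     ] len 0.13970455937105594 yaw 0.16623181232451634 w 0.043096217278681084
```

Wrist view: the tray spans rows about 28–212 with its open edge at the top. The plaque sits 14 mm inside the edge, centred near (0.621, 0.149) with yaw about 0.17. I'll shut the fingers and go over it, 20 mm inward of its centre.

>>> servo_tool --plan '[{"tx": 1.75, "ty": -0.35, "tz": 0, "rx": 0, "ry": 0, "rz": -0.01, "claw": 1}, {"tx": 1.75, "ty": -0.3, "tz": 2, "rx": 0, "ry": 0, "rz": 0, "claw": 1}, {"tx": 0, "ty": 0, "tz": 3, "rx": 0, "ry": 0, "rz": 0, "claw": 1}, {"tx": 0, "ty": 0, "tz": 3, "rx": 0, "ry": 0, "rz": 0, "claw": 1}, {"tx": 0, "ty": 0, "tz": 3, "rx": 0, "ry": 0, "rz": 0, "claw": 1}, {"tx": 0, "ty": 0, "tz": 2, "rx": 0, "ry": 0, "rz": 0, "claw": 1}, {"tx": 0, "ty": 0, "tz": 1.5, "rx": 0, "ry": 0, "rz": 0, "claw": 1}, {"tx": 0, "ty": 0, "tz": 0.5, "rx": 0, "ry": 0, "rz": 0, "claw": 1}, {"tx": 0, "ty": 0, "tz": 0, "rx": 0, "ry": 0, "rz": 0, "claw": 1}, {"tx": 0, "ty": 0, "tz": 0, "rx": 0, "ry": 0, "rz": 0, "claw": 1}]'

```text
time_s: 3.25
tcp_pos: [0.6416, 0.1527, 0.0827]
tool_rot: [[-0.984, -0.176, 0.003], [-0.176, 0.984, 0.0], [-0.003, -0.0, -1.0]]
wrist_force: [-0.4, 0.0, 0.2]
opening: -0.0001
```

>>> servo_tool --plan '[{"tx": 0, "ty": 0, "tz": 0.5, "rx": 0, "ry": 0, "rz": 0, "claw": 1}, {"tx": 0, "ty": 0, "tz": 0.3, "rx": 0, "ry": 0, "rz": 0, "claw": 1}, {"tx": 0, "ty": 0, "tz": 0, "rx": 0, "ry": 0, "rz": 0, "claw": 1}, {"tx": 0, "ty": 0, "tz": 0, "rx": 0, "ry": 0, "rz": 0, "claw": 1}]'

```text
time_s: 3.65
tcp_pos: [0.6404, 0.1525, 0.0733]
tool_rot: [[-0.984, -0.176, -0.0], [-0.176, 0.984, -0.0], [0.0, 0.0, -1.0]]
wrist_force: [0.1, -1.1, -0.6]
opening: -0.0003
```

Run:
```python
from h import *
c,s=snap("wrist","w3");print(s["time_s"],s["tcp_pos"],s["tool_rot"],s["wrist_force"])
```

```text
3.65 [0.6404203  0.15250387 0.07330691] [[-9.84347284e-01 -1.76239660e-01 -8.18850559e-05]
 [-1.76239660e-01  9.84347287e-01 -6.86882446e-06]
 [ 8.18138919e-05  7.67008572e-06 -9.99999997e-01]] [ 0.11155526 -1.09002229 -0.57755151]
```

View pics/w3.png

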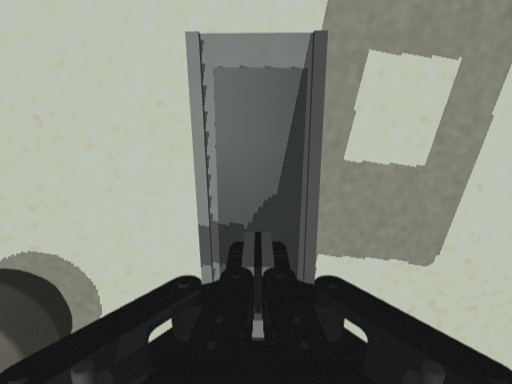

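Wrist view: the shut fingers are over the plaque's middle line at about (258,235). The plaque's near end is at row 67 and the tray edge at row 33.

>>> servo_tool --plan '[{"tx": 0, "ty": 0, "tz": 0.25, "rx": 0, "ry": 0, "rz": 0, "claw": 1}, {"tx": 0, "ty": 0, "tz": 0.1, "rx": 0, "ry": 0, "rz": 0, "claw": 1}, {"tx": 0, "ty": 0, "tz": 0, "rx": 0, "ry": 0, "rz": 0, "claw": 1}, {"tx": 0, "ty": 0, "tz": 0, "rx": 0, "ry": 0, "rz": 0, "claw": 1}]'

```text
time_s: 4.1
tcp_pos: [0.6404, 0.1525, 0.0697]
tool_rot: [[-0.984, -0.176, -0.0], [-0.176, 0.984, -0.0], [0.0, -0.0, -1.0]]
wrist_force: [0.1, -0.8, 0.8]
opening: -0.0003
```

>>> servo_tool --plan '[{"tx": 0, "ty": 0, "tz": 0.03, "rx": 0, "ry": 0, "rz": 0, "claw": 1}, {"tx": 0, "ty": 0, "tz": 0.02, "rx": 0, "ry": 0, "rz": 0, "claw": 1}, {"tx": 0, "ty": 0, "tz": 0, "rx": 0, "ry": 0, "rz": 0, "claw": 1}]'

```text
time_s: 4.4
tcp_pos: [0.6405, 0.1525, 0.0693]
tool_rot: [[-0.984, -0.176, -0.0], [-0.176, 0.984, -0.0], [0.0, -0.0, -1.0]]
wrist_force: [0.1, -0.7, -0.4]
opening: 0.0001
```

>>> servo_tool --plan '[{"tx": 0, "ty": 0, "tz": 0.03, "rx": 0, "ry": 0, "rz": 0, "claw": 1}, {"tx": 0, "ty": 0, "tz": 0.02, "rx": 0, "ry": 0, "rz": 0, "claw": 1}, {"tx": 0, "ty": 0, "tz": 0, "rx": 0, "ry": 0, "rz": 0, "claw": 1}]'

```text
time_s: 4.7
tcp_pos: [0.6404, 0.1525, 0.0687]
tool_rot: [[-0.984, -0.176, -0.0], [-0.176, 0.984, -0.0], [0.0, -0.0, -1.0]]
wrist_force: [0.1, 0.1, 0.4]
opening: -0.0
```

>>> servo_tool --plan '[{"tx": 0, "ty": 0, "tz": 0.02, "rx": 0, "ry": 0, "rz": 0, "claw": 1}, {"tx": 0, "ty": 0, "tz": 0.01, "rx": 0, "ry": 0, "rz": 0, "claw": 1}, {"tx": 0, "ty": 0, "tz": 0, "rx": 0, "ry": 0, "rz": 0, "claw": 1}]'

```text
time_s: 5.0
tcp_pos: [0.6405, 0.1525, 0.0684]
tool_rot: [[-0.984, -0.176, -0.0], [-0.176, 0.984, 0.0], [0.0, 0.0, -1.0]]
wrist_force: [-0.0, 0.3, -0.3]
opening: 0.0002
```

>>> servo_tool --plan '[{"tx": 0, "ty": 0, "tz": 0.02, "rx": 0, "ry": 0, "rz": 0, "claw": 1}, {"tx": 0, "ty": 0, "tz": 0.01, "rx": 0, "ry": 0, "rz": 0, "claw": 1}, {"tx": 0, "ty": 0, "tz": 0, "rx": 0, "ry": 0, "rz": 0, "claw": 1}]'

```text
time_s: 5.3
tcp_pos: [0.6405, 0.1525, 0.0682]
tool_rot: [[-0.984, -0.176, -0.0], [-0.176, 0.984, 0.0], [0.0, 0.0, -1.0]]
wrist_force: [-0.3, -0.1, 0.3]
opening: 0.0
```

>>> servo_tool --plan '[{"tx": 0, "ty": 0, "tz": 0.02, "rx": 0, "ry": 0, "rz": 0, "claw": 1}, {"tx": 0, "ty": 0, "tz": 0.01, "rx": 0, "ry": 0, "rz": 0, "claw": 1}, {"tx": 0, "ty": 0, "tz": 0, "rx": 0, "ry": 0, "rz": 0, "claw": 1}]'

```text
time_s: 5.6
tcp_pos: [0.6405, 0.1525, 0.0679]
tool_rot: [[-0.984, -0.176, -0.0], [-0.176, 0.984, -0.0], [0.0, 0.0, -1.0]]
wrist_force: [-0.6, -0.3, 0.2]
opening: 0.0001
```

>>> servo_tool --plan '[{"tx": 0, "ty": 0, "tz": 0.02, "rx": 0, "ry": 0, "rz": 0, "claw": 1}, {"tx": 0, "ty": 0, "tz": 0.01, "rx": 0, "ry": 0, "rz": 0, "claw": 1}, {"tx": 0, "ty": 0, "tz": 0, "rx": 0, "ry": 0, "rz": 0, "claw": 1}]'

```text
time_s: 5.9
tcp_pos: [0.6405, 0.1525, 0.0675]
tool_rot: [[-0.984, -0.176, -0.0], [-0.176, 0.984, -0.0], [0.0, 0.0, -1.0]]
wrist_force: [-0.7, 0.5, 0.1]
opening: -0.0
```

>>> servo_tool --plan '[{"tx": 0, "ty": 0, "tz": 0.02, "rx": 0, "ry": 0, "rz": 0, "claw": 1}, {"tx": 0, "ty": 0, "tz": 0.01, "rx": 0, "ry": 0, "rz": 0, "claw": 1}, {"tx": 0, "ty": 0, "tz": 0, "rx": 0, "ry": 0, "rz": 0, "claw": 1}]'

```text
time_s: 6.2
tcp_pos: [0.6405, 0.1525, 0.0674]
tool_rot: [[-0.984, -0.176, 0.0], [-0.176, 0.984, 0.0], [-0.0, -0.0, -1.0]]
wrist_force: [-0.2, 0.2, 0.8]
opening: -0.0001
```

>>> servo_tool --plan '[{"tx": 0, "ty": 0, "tz": 0.01, "rx": 0, "ry": 0, "rz": 0, "claw": 1}, {"tx": 0, "ty": 0, "tz": 0.01, "rx": 0, "ry": 0, "rz": 0, "claw": 1}, {"tx": 0, "ty": 0, "tz": 0, "rx": 0, "ry": 0, "rz": 0, "claw": 1}]'

```text
time_s: 6.5
tcp_pos: [0.6407, 0.1526, 0.0674]
tool_rot: [[-0.984, -0.176, 0.0], [-0.176, 0.984, 0.0], [-0.0, -0.0, -1.0]]
wrist_force: [-0.6, -0.2, 2.5]
opening: -0.0001
```

>>> servo_tool --plan '[{"tx": 0, "ty": 0, "tz": 0.01, "rx": 0, "ry": 0, "rz": 0, "claw": 1}, {"tx": 0, "ty": 0, "tz": 0.01, "rx": 0, "ry": 0, "rz": 0, "claw": 1}, {"tx": 0, "ty": 0, "tz": 0, "rx": 0, "ry": 0, "rz": 0, "claw": 1}]'

```text
time_s: 6.8
tcp_pos: [0.6408, 0.1526, 0.0674]
tool_rot: [[-0.984, -0.176, 0.001], [-0.176, 0.984, 0.0], [-0.001, -0.0, -1.0]]
wrist_force: [-0.8, -0.8, 4.4]
opening: 0.0003
```

About 4–5 N contact, with a stiffness near 10 N/mm of command. Now I'll drag in short steps.

>>> servo_tool --plan '[{"tx": 0.2, "ty": 0, "tz": 0.003, "rx": 0, "ry": 0, "rz": 0, "claw": 1}, {"tx": 0.3, "ty": 0, "tz": 0.003, "rx": 0, "ry": 0, "rz": 0, "claw": 1}, {"tx": 0.3, "ty": 0, "tz": 0.003, "rx": 0, "ry": 0, "rz": 0, "claw": 1}, {"tx": 0.2, "ty": 0, "tz": 0.001, "rx": 0, "ry": 0, "rz": 0, "claw": 1}, {"tx": 0, "ty": 0, "tz": 0, "rx": 0, "ry": 0, "rz": 0, "claw": 1}]'

```text
time_s: 7.3
tcp_pos: [0.6305, 0.1507, 0.0672]
tool_rot: [[-0.984, -0.176, 0.0], [-0.176, 0.984, -0.0], [-0.0, -0.0, -1.0]]
wrist_force: [-0.4, 1.2, 5.5]
opening: 0.0
```

Run:
```python
from h import *
c,s=snap("wrist","w4");print(s["time_s"],s["tcp_pos"],s["wrist_force"])
a=cv2.imread("pics/w3.png")[0:150,170:350];b=c["pixels"][0:150,170:350]
cv2.imwrite("pics/w4b.png",np.hstack([cv2.resize(x,None,fx=2.2,fy=3,interpolation=0) for x in(a,b)]))
```

```text
7.3 [0.63054351 0.15071138 0.06724749] [-0.36038739  1.19491289  5.4572563 ]
```

View pics/w4b.png

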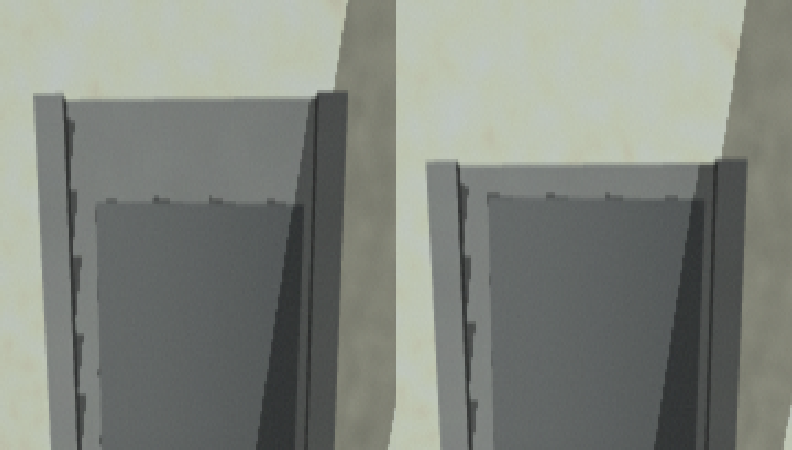

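The plaque moves with the fingers: the gap to the edge shrank from about 14 to 4 mm. About 51 mm to go.

>>> servo_tool --plan '[{"tx": 0.3, "ty": 0, "tz": 0.002, "rx": 0, "ry": 0, "rz": 0, "claw": 1}, {"tx": 0.4, "ty": 0, "tz": 0.003, "rx": 0, "ry": 0, "rz": 0, "claw": 1}, {"tx": 0.3, "ty": 0, "tz": 0.002, "rx": 0, "ry": 0, "rz": 0, "claw": 1}, {"tx": 0, "ty": 0, "tz": 0, "rx": 0, "ry": 0, "rz": 0, "claw": 1}]'

```text
time_s: 7.75
tcp_pos: [0.6204, 0.1489, 0.0671]
tool_rot: [[-0.984, -0.176, 0.0], [-0.176, 0.984, -0.0], [-0.0, -0.0, -1.0]]
wrist_force: [-1.1, -0.1, 5.8]
opening: -0.0001
```

>>> servo_tool --plan '[{"tx": 0.3, "ty": 0, "tz": 0.002, "rx": 0, "ry": 0, "rz": 0, "claw": 1}, {"tx": 0.4, "ty": 0, "tz": 0.002, "rx": 0, "ry": 0, "rz": 0, "claw": 1}, {"tx": 0.3, "ty": 0, "tz": 0.002, "rx": 0, "ry": 0, "rz": 0, "claw": 1}, {"tx": 0, "ty": 0, "tz": 0, "rx": 0, "ry": 0, "rz": 0, "claw": 1}]'

```text
time_s: 8.15
tcp_pos: [0.6105, 0.1471, 0.067]
tool_rot: [[-0.984, -0.176, -0.0], [-0.176, 0.984, -0.0], [0.0, -0.0, -1.0]]
wrist_force: [0.1, 0.2, 6.5]
opening: 0.0
```

>>> servo_tool --plan '[{"tx": 0.3, "ty": 0, "tz": 0.001, "rx": 0, "ry": 0, "rz": 0, "claw": 1}, {"tx": 0.4, "ty": 0, "tz": 0.002, "rx": 0, "ry": 0, "rz": 0, "claw": 1}, {"tx": 0.3, "ty": 0, "tz": 0.001, "rx": 0, "ry": 0, "rz": 0, "claw": 1}, {"tx": 0, "ty": 0, "tz": 0, "rx": 0, "ry": 0, "rz": 0, "claw": 1}]'

```text
time_s: 8.55
tcp_pos: [0.6005, 0.1454, 0.0669]
tool_rot: [[-0.984, -0.176, -0.0], [-0.176, 0.984, -0.0], [0.0, -0.0, -1.0]]
wrist_force: [0.1, 0.2, 6.8]
opening: 0.0
```

>>> servo_tool --plan '[{"tx": 0.3, "ty": 0, "tz": 0.001, "rx": 0, "ry": 0, "rz": 0, "claw": 1}, {"tx": 0.4, "ty": 0, "tz": 0.001, "rx": 0, "ry": 0, "rz": 0, "claw": 1}, {"tx": 0.3, "ty": 0, "tz": 0.001, "rx": 0, "ry": 0, "rz": 0, "claw": 1}, {"tx": 0.2, "ty": 0, "tz": 0, "rx": 0, "ry": 0, "rz": 0, "claw": 1}, {"tx": 0, "ty": 0, "tz": 0, "rx": 0, "ry": 0, "rz": 0, "claw": 1}]'

```text
time_s: 9.05
tcp_pos: [0.5888, 0.1433, 0.0668]
tool_rot: [[-0.984, -0.176, -0.0], [-0.176, 0.984, -0.0], [0.0, -0.0, -1.0]]
wrist_force: [-0.6, 0.5, 6.1]
opening: 0.0001
```

Run:
```python
from h import *
c,s=snap("wrist","w5");print(s["time_s"],s["tcp_pos"],s["wrist_force"])
cv2.imwrite("pics/w5b.png",np.clip(cv2.resize(c["pixels"][0:280,130:390],None,fx=3,fy=2.1,interpolation=0)*1.3,0,255).astype(np.uint8))
```

```text
9.05 [0.58875754 0.14329106 0.06676965] [-0.57370574  0.48887317  6.08514446]
```

View pics/w5b.png

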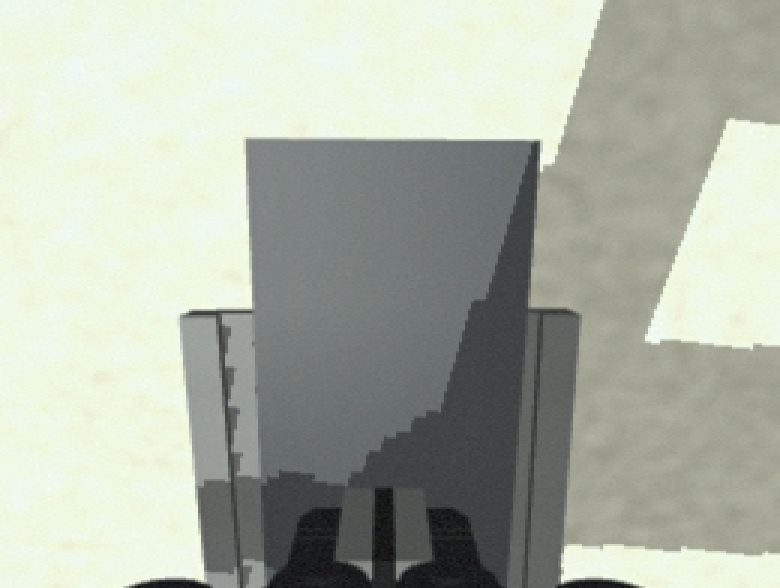

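Run:
```python
from h import *
c,s=load("w5")
q=lambda x,y:(130+x/3-.5,y/2.1-.5)
a=ray(q(247,139),c,s,.0655);b=ray(q(539,140),c,s,.0655)
e=ray(q(252,311),c,s,.0632);f=ray(q(530,311),c,s,.0632)
print(a,b,np.linalg.norm(a-b),e,f)
R=s["tool_rot"];p=s["tcp_pos"]
for x in(a,b,e,f):print(np.round(R.T@(x-p)*1000,1))
```

```text
[0.50385686 0.10653048 0.0655    ] [0.49645188 0.14909758 0.0655    ] 0.04320638727118696 [0.54019203 0.11184524 0.0632    ] [0.53224838 0.15626278 0.0632    ]
[ 90.1 -21.2   1.3]
[89.8 22.   1.3]
[ 53.3 -22.4   3.6]
[53.3 22.7  3.6]
```

>>> servo_tool --plan '[{"tx": 0.3, "ty": 0, "tz": 0.002, "rx": 0, "ry": 0, "rz": 0, "claw": 1}, {"tx": 0.35, "ty": 0, "tz": 0.002, "rx": 0, "ry": 0, "rz": 0, "claw": 1}, {"tx": 0.3, "ty": 0, "tz": 0.001, "rx": 0, "ry": 0, "rz": 0, "claw": 1}, {"tx": 0, "ty": 0, "tz": 0, "rx": 0, "ry": 0, "rz": 0, "claw": 1}, {"tx": 0, "ty": 0, "tz": 0, "rx": 0, "ry": 0, "rz": 0, "claw": 1}]'

```text
time_s: 9.6
tcp_pos: [0.5793, 0.1416, 0.0667]
tool_rot: [[-0.984, -0.176, -0.001], [-0.176, 0.984, -0.0], [0.001, -0.0, -1.0]]
wrist_force: [-0.3, 0.1, 6.3]
opening: -0.0001
```

>>> servo_tool --plan '[{"tx": 0, "ty": 0, "tz": -0.1, "rx": 0, "ry": 0, "rz": 0, "claw": 1}, {"tx": 0, "ty": 0, "tz": -1, "rx": 0, "ry": 0, "rz": 0, "claw": 1}, {"tx": 0, "ty": 0, "tz": -3, "rx": 0, "ry": 0, "rz": 0, "claw": 1}, {"tx": 0, "ty": 0, "tz": -4, "rx": 0, "ry": 0, "rz": 0, "claw": 0}, {"tx": 0, "ty": 0, "tz": -1, "rx": 0, "ry": 0, "rz": 0, "claw": 0}, {"tx": 0, "ty": 0, "tz": 0, "rx": 0, "ry": 0, "rz": 0, "claw": 0}, {"tx": 0, "ty": 0, "tz": 0, "rx": 0, "ry": 0, "rz": 0, "claw": 0}, {"tx": 0, "ty": 0, "tz": 0, "rx": 0, "ry": 0, "rz": 0, "claw": 0}, {"tx": 0, "ty": 0, "tz": 0, "rx": 0, "ry": 0, "rz": 0, "claw": 0}]'

```text
time_s: 10.5
tcp_pos: [0.5785, 0.1415, 0.1553]
tool_rot: [[-0.984, -0.176, -0.004], [-0.176, 0.984, -0.0], [0.004, 0.0, -1.0]]
wrist_force: [-0.4, -0.1, -0.1]
opening: 0.0846
```

Run:
```python
from h import *
c,s=snap("wrist","w6");print(s["time_s"],s["tcp_pos"],s["wrist_force"],s["opening"])
cv2.imwrite("pics/w6b.png",np.clip(cv2.resize(c["pixels"][0:280,130:390],None,fx=3,fy=2.1,interpolation=0)*1.3,0,255).astype(np.uint8))
```

```text
10.5 [0.57848933 0.14150866 0.15534686] [-0.3882944  -0.10949945 -0.06511971] 0.08455695499573
```

View pics/w6b.png

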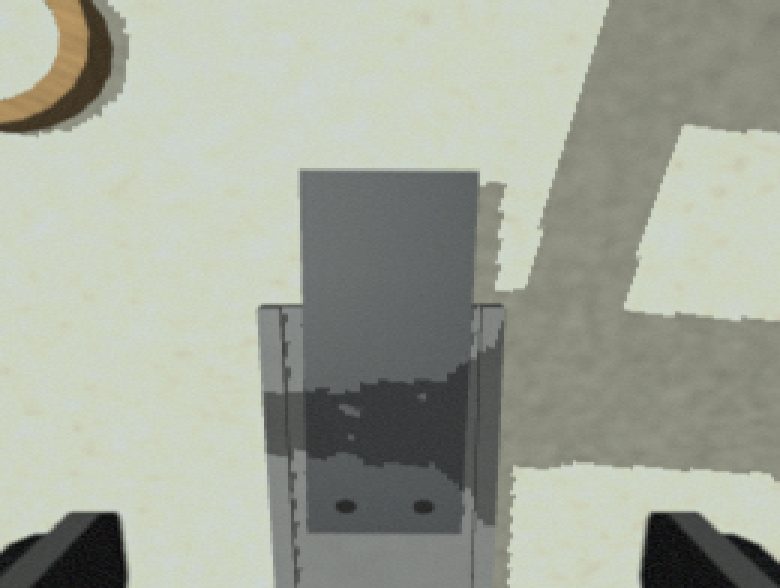

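Run:
```python
from h import *
c,s=load("w6")
q=lambda x,y:(130+x/3-.5,y/2.1-.5)
R=s["tool_rot"];p=s["tcp_pos"]
for n,x,z in [("nL",q(300,171),.0658),("nR",q(478,171),.0658),("fL",q(307,533),.0672),("fR",q(463,533),.0672),("eL",q(262,309),.0632),("eR",q(500,309),.0632)]:
    w=ray(x,c,s,z);print(n,w,np.round(R.T@(w-p)*1000,1))
```

```text
nL [0.49428103 0.10470913 0.0658    ] [ 89.  -21.4  89.9]
nR [0.48668145 0.14726262 0.0658    ] [89.  21.8 89.9]
fL [0.63139992 0.12755661 0.0672    ] [-50.  -23.1  87.9]
fR [0.62354678 0.17146653 0.0672    ] [-50.   21.5  88. ]
eL [0.54372983 0.10190481 0.0632    ] [ 40.8 -32.9  92.3]
eR [0.5328003  0.16307399 0.0632    ] [40.8 29.2 92.3]
```

Overhang is about 48 mm (a third of 140 mm), the plaque is straight, and the two dots are at its far end. I'll move to the overhanging part, 26 mm from the near end, and descend open.

>>> servo_tool --plan '[{"tx": 2.3, "ty": 0, "tz": 0, "rx": 0, "ry": 0, "rz": 0, "claw": 0}, {"tx": 3, "ty": 0, "tz": 0, "rx": 0, "ry": 0, "rz": 0, "claw": 0}, {"tx": 1, "ty": 0, "tz": 1, "rx": 0, "ry": 0, "rz": 0, "claw": 0}, {"tx": 0, "ty": 0, "tz": 3, "rx": 0, "ry": 0, "rz": 0, "claw": 0}, {"tx": 0, "ty": 0, "tz": 3, "rx": 0, "ry": 0, "rz": 0, "claw": 0}, {"tx": 0, "ty": 0, "tz": 1, "rx": 0, "ry": 0, "rz": 0, "claw": 0}, {"tx": 0, "ty": 0, "tz": 0, "rx": 0, "ry": 0, "rz": 0, "claw": 0}, {"tx": 0, "ty": 0, "tz": 0, "rx": 0, "ry": 0, "rz": 0, "claw": 0}]'

```text
time_s: 11.35
tcp_pos: [0.5187, 0.1306, 0.0781]
tool_rot: [[-0.984, -0.176, 0.001], [-0.176, 0.984, 0.0], [-0.001, -0.0, -1.0]]
wrist_force: [-0.3, 0.6, 0.7]
opening: 0.0855
```

Run:
```python
from h import *
c,s=snap("wrist","w7");print(s["time_s"],s["tcp_pos"],s["wrist_force"],s["opening"])
```

```text
11.35 [0.51865744 0.13063012 0.07812453] [-0.28526349  0.61479214  0.70531237] 0.08547149069063317
```

View pics/w7.png

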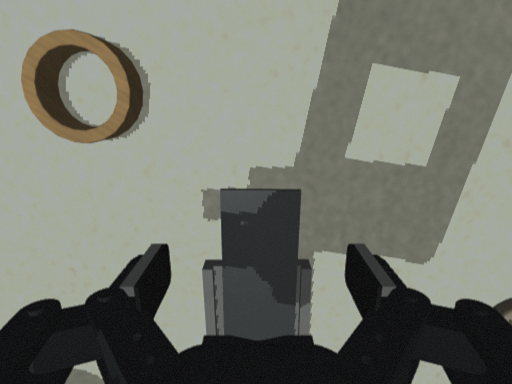

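Run:
```python
from h import *
c,s=load("w7");R=s["tool_rot"];p=s["tcp_pos"]
for x,z in [((221,188.5),.0656),((300.5,188.5),.0656),((204,262),.067),((310.5,261),.067)]:
    w=ray(x,c,s,z);print(w,np.round(R.T@(w-p)*1000,1))
```

```text
[0.49278395 0.10504117 0.0656    ] [ 30.  -20.6  12.5]
[0.48524865 0.1471643  0.0656    ] [30.  22.2 12.5]
[0.53783276 0.10170857 0.067     ] [-13.8 -31.8  11.1]
[0.52637262 0.16200623 0.067     ] [-13.1  29.5  11.1]
```

>>> servo_tool --plan '[{"tx": 0.4, "ty": 0.05, "tz": 0.6, "rx": 0, "ry": 0, "rz": 0, "claw": 0}, {"tx": 0, "ty": 0, "tz": 1.5, "rx": 0, "ry": 0, "rz": 0, "claw": 0}, {"tx": 0, "ty": 0, "tz": 1.2, "rx": 0, "ry": 0, "rz": 0, "claw": 0}, {"tx": 0, "ty": 0, "tz": 0.2, "rx": 0, "ry": 0, "rz": 0, "claw": 0}, {"tx": 0, "ty": 0, "tz": 0, "rx": 0, "ry": 0, "rz": 0, "claw": 0}, {"tx": 0, "ty": 0, "tz": 0, "rx": 0, "ry": 0, "rz": 0, "claw": 0}]'

```text
time_s: 12.0
tcp_pos: [0.5144, 0.1304, 0.043]
tool_rot: [[-0.984, -0.176, 0.001], [-0.176, 0.984, 0.0], [-0.001, -0.0, -1.0]]
wrist_force: [0.4, -0.3, 0.0]
opening: 0.0855
```

Run:
```python
from h import *
c,s=snap("wrist","w8");print(s["time_s"],s["tcp_pos"],s["wrist_force"],s["opening"])
c,s=snap("scene","s8");x=c["pixels"][100:230,220:380];cv2.imwrite("pics/s8b.png",np.clip(cv2.resize(x,None,fx=4.5,fy=4.5)*1.6,0,255).astype(np.uint8))
```

```text
12.0 [0.5144224  0.13038611 0.04299943] [ 0.36239483 -0.31830743  0.02841001] 0.08552977695405181
```

View pics/w8.png

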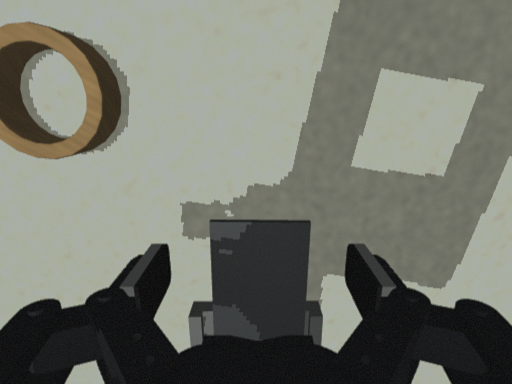

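View pics/s8b.png

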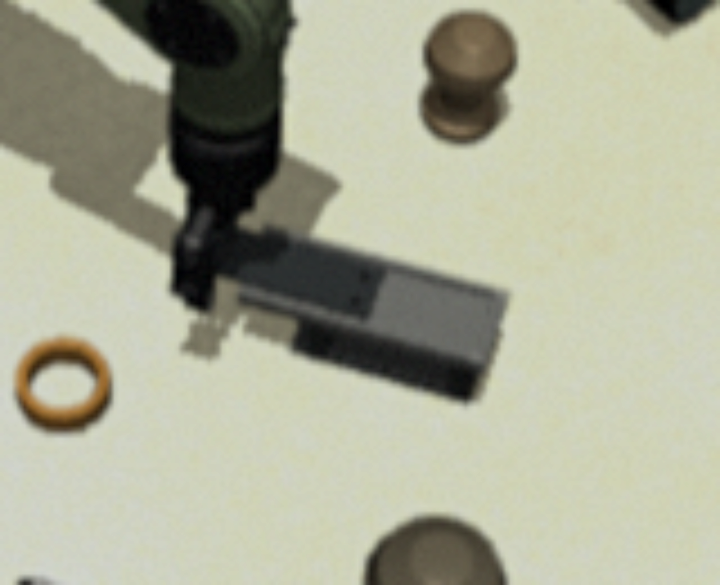

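The fingers straddle the overhang clear of the tray edge, with the plaque at columns 211–310 between the tips. Closing.

>>> servo_tool --plan '[{"tx": 0, "ty": 0, "tz": 0, "rx": 0, "ry": 0, "rz": 0, "claw": 0.3}, {"tx": 0, "ty": 0, "tz": 0, "rx": 0, "ry": 0, "rz": 0, "claw": 0.4}, {"tx": 0, "ty": 0, "tz": 0, "rx": 0, "ry": 0, "rz": 0, "claw": 0.45}, {"tx": 0, "ty": 0, "tz": 0, "rx": 0, "ry": 0, "rz": 0, "claw": 0.5}, {"tx": 0, "ty": 0, "tz": 0, "rx": 0, "ry": 0, "rz": 0, "claw": 1}, {"tx": 0, "ty": 0, "tz": 0, "rx": 0, "ry": 0, "rz": 0, "claw": 1}, {"tx": 0, "ty": 0, "tz": 0, "rx": 0, "ry": 0, "rz": 0, "claw": 1}, {"tx": 0, "ty": 0, "tz": 0, "rx": 0, "ry": 0, "rz": 0, "claw": 1}]'

```text
time_s: 12.9
tcp_pos: [0.5142, 0.1304, 0.0428]
tool_rot: [[-0.984, -0.176, 0.001], [-0.176, 0.984, 0.0], [-0.001, -0.0, -1.0]]
wrist_force: [-0.8, 0.2, 2.9]
opening: 0.0421
```

Run:
```python
from h import *
c,s=snap("wrist","w9");print(s["time_s"],s["tcp_pos"],s["wrist_force"],s["ft_torque"],s["opening"])
```

```text
12.9 [0.5141695  0.13038159 0.04278697] [-0.75605715  0.15993236  2.90103456] [0.00340496 0.03195484 0.01308212] 0.04210797431775176
```

View pics/w9.png

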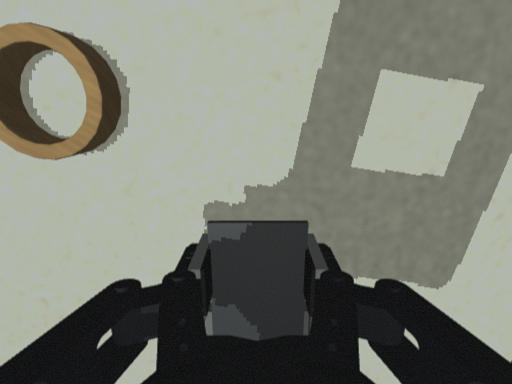

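Gripped at 42–44 mm, with a light 2.9 N downward reaction. Lifting.

>>> servo_tool --plan '[{"tx": 0, "ty": 0, "tz": -0.1, "rx": 0, "ry": 0, "rz": 0, "claw": 1}, {"tx": 0, "ty": 0, "tz": -0.3, "rx": 0, "ry": 0, "rz": 0, "claw": 1}, {"tx": 0, "ty": 0, "tz": -0.8, "rx": 0, "ry": 0, "rz": 0, "claw": 1}, {"tx": 0, "ty": 0, "tz": -1.5, "rx": 0, "ry": 0, "rz": 0, "claw": 1}, {"tx": 0, "ty": 0, "tz": -2, "rx": 0, "ry": 0, "rz": 0, "claw": 1}, {"tx": 0, "ty": 0, "tz": -2, "rx": 0, "ry": 0, "rz": 0, "claw": 1}, {"tx": 0, "ty": 0, "tz": -2, "rx": 0, "ry": 0, "rz": 0, "claw": 1}, {"tx": 0, "ty": 0, "tz": -1.5, "rx": 0, "ry": 0, "rz": 0, "claw": 1}, {"tx": 0, "ty": 0, "tz": -0.5, "rx": 0, "ry": 0, "rz": 0, "claw": 1}, {"tx": 0, "ty": 0, "tz": 0, "rx": 0, "ry": 0, "rz": 0, "claw": 1}, {"tx": 0, "ty": 0, "tz": 0, "rx": 0, "ry": 0, "rz": 0, "claw": 1}]'

```text
time_s: 14.05
tcp_pos: [0.5132, 0.1303, 0.1488]
tool_rot: [[-0.984, -0.176, -0.001], [-0.176, 0.984, -0.0], [0.001, 0.0, -1.0]]
wrist_force: [-0.6, -0.1, -0.6]
opening: 0.0419
```

Run:
```python
from h import *
c,s=snap("wrist","w10");print(s["time_s"],s["tcp_pos"],s["wrist_force"],s["ft_torque"],s["opening"])
c,s=snap("scene","s10");x=c["pixels"][100:230,220:380];a=np.clip(cv2.resize(x,None,fx=3,fy=3)*1.6,0,255).astype(np.uint8)
c,s=snap("top","t10");x=c["pixels"][120:250,150:250];b=np.clip(cv2.resize(x,None,fx=3,fy=3)*1.6,0,255).astype(np.uint8)
cv2.imwrite("pics/st10.png",np.hstack([a,b]))
```

```text
14.05 [0.51322827 0.13027267 0.14876813] [-0.58239407 -0.12569683 -0.58925539] [-0.02594949 -0.00226332  0.05288141] 0.041932240835195915
```

View pics/w10.png

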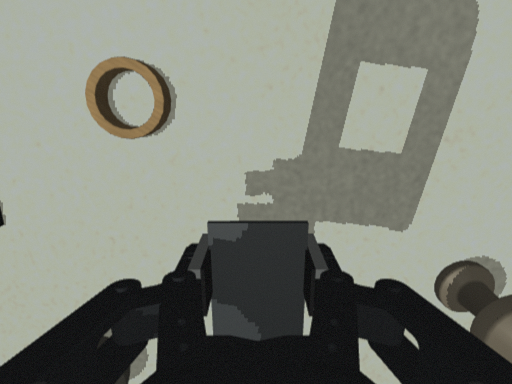

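View pics/st10.png

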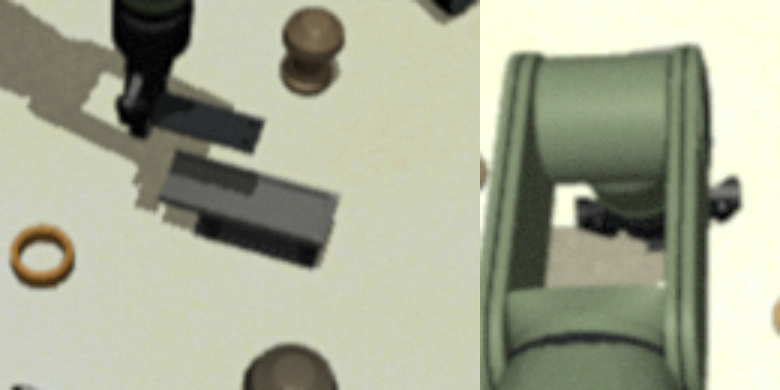

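The plaque is lifted clear and level, at rows 221+ in the wrist view. Next I'll carry it to a spot beyond the cradle, with the cradle in the wrist camera's free upper half.

>>> servo_tool --plan '[{"tx": -0.3, "ty": -1, "tz": -1, "rx": 0, "ry": 0, "rz": 0.01, "claw": 1}, {"tx": -0.7, "ty": -2.2, "tz": -1, "rx": 0, "ry": 0, "rz": 0.01, "claw": 1}, {"tx": -1, "ty": -3.2, "tz": -1, "rx": 0, "ry": 0, "rz": 0.01, "claw": 1}, {"tx": -1, "ty": -3.6, "tz": -1, "rx": 0, "ry": 0, "rz": 0.01, "claw": 1}, {"tx": -1, "ty": -3.6, "tz": -1, "rx": 0, "ry": 0, "rz": 0.01, "claw": 1}, {"tx": -1, "ty": -3.6, "tz": 0, "rx": 0, "ry": 0, "rz": 0.01, "claw": 1}, {"tx": -1, "ty": -3.6, "tz": 0, "rx": 0, "ry": 0, "rz": 0.015, "claw": 1}, {"tx": -1, "ty": -3.6, "tz": 0, "rx": 0, "ry": 0, "rz": 0, "claw": 1}, {"tx": -1, "ty": -3, "tz": 0, "rx": 0, "ry": 0, "rz": 0, "claw": 1}, {"tx": -0.7, "ty": -2, "tz": 0, "rx": 0, "ry": 0, "rz": 0, "claw": 1}, {"tx": -0.3, "ty": -1, "tz": 0, "rx": 0, "ry": 0, "rz": 0, "claw": 1}, {"tx": 0, "ty": 0, "tz": 0, "rx": 0, "ry": 0, "rz": 0, "claw": 1}]'

```text
time_s: 15.4
tcp_pos: [0.6425, -0.1612, 0.1995]
tool_rot: [[-0.995, -0.1, -0.0], [-0.1, 0.995, -0.0], [0.0, -0.0, -1.0]]
wrist_force: [-0.1, -0.6, -0.4]
opening: 0.0424
```

>>> servo_tool --plan '[{"tx": 0, "ty": 0, "tz": 0, "rx": 0, "ry": 0, "rz": 0, "claw": 1}, {"tx": 0, "ty": 0, "tz": 0, "rx": 0, "ry": 0, "rz": 0, "claw": 1}]'

```text
time_s: 15.6
tcp_pos: [0.6419, -0.1582, 0.1995]
tool_rot: [[-0.995, -0.103, -0.001], [-0.103, 0.995, 0.001], [0.001, 0.001, -1.0]]
wrist_force: [1.3, -0.3, -1.1]
opening: 0.0418
```

Run:
```python
from h import *
c,s=snap("wrist","w11");print(s["time_s"],s["tcp_pos"],s["tool_rot"],s["wrist_force"],s["opening"])
```

```text
15.6 [ 0.64193465 -0.15815996  0.19954056] [[-9.94657121e-01 -1.03232116e-01 -5.84017653e-04]
 [-1.03232436e-01  9.94657109e-01  5.47848274e-04]
 [ 5.24341774e-04  6.05210752e-04 -9.99999679e-01]] [ 1.26773146 -0.34960919 -1.0965904 ] 0.04183215509543683
```

View pics/w11.png

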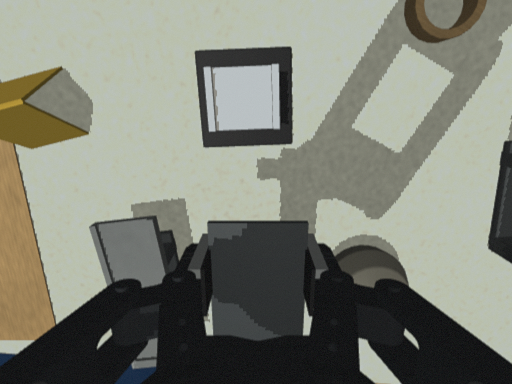

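Run:
```python
from h import *
c,s=load("w11")
cv2.imwrite("pics/w11b.png",cv2.resize(c["pixels"][40:155,185:305],None,fx=5,fy=5,interpolation=0))
```

```text
(no output)
```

View pics/w11b.png

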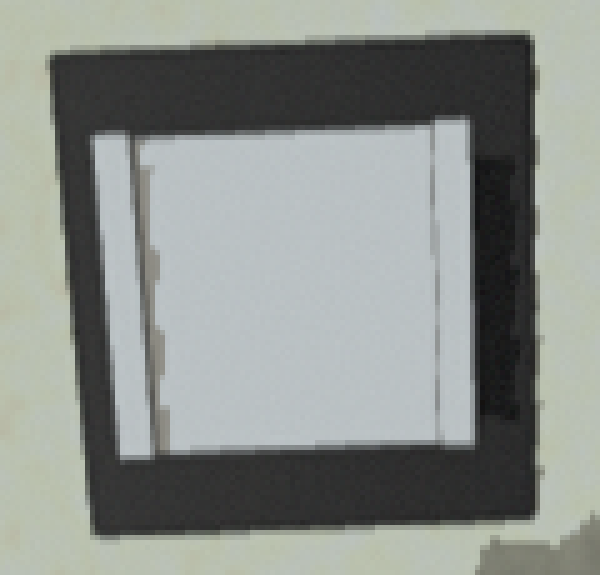

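Run:
```python
from h import *
c,s=load("w11");R=s["tool_rot"];p=s["tcp_pos"]
q=lambda x,y:(185+x/5-.5,40+y/5-.5)
W=[ray(q(*x),c,s,.068) for x in [(91,134),(471,118),(120,461),(476,446)]]
for w in W: print(np.round(w,4))
C=sum(W)/4;d=(W[0]+W[1]-W[2]-W[3])/2
print("C",C,"len",np.linalg.norm(d),"yaw",np.arctan2(-d[1],-d[0]),"w",np.linalg.norm(W[0]-W[1]),np.linalg.norm(W[2]-W[3]))
e=W[1]-W[0];print("yaw2",np.arctan2(-e[0],e[1]))
S=[ray(q(*x),c,s,.06) for x in [(433,125),(442,443)]];print("seat right top/bot",S)
S=[ray(q(*x),c,s,.008) for x in [(50,55),(532,33),(95,537),(538,515)]];print("foot C",sum(S)/4, np.linalg.norm(S[0]-S[1]))
print("tool yaw",np.arctan2(-R[1,0],-R[0,0]))
T=c["T_tool_cam"];K=np.array(c["camera_matrix"])
for u in (208,308):
  for z in(-.021,-.023,-.025):
    d=T[:3,:3]@np.linalg.solve(K,[u,220.5,1]);k=(z-T[2,3])/d[2];print(u,z,np.round((T[:3,3]+k*d)*1000,1))
```

```text
[ 0.5442 -0.2161  0.068 ]
[ 0.5351 -0.1522  0.068 ]
[ 0.5983 -0.2081  0.068 ]
[ 0.5891 -0.1446  0.068 ]
C [ 0.56669294 -0.18026429  0.068     ] len 0.05460368669093155 yaw 0.1427088816770794 w 0.0644610483961586 0.06417895595609653
yaw2 0.1419138173778494
seat right top/bot [array([ 0.53596364, -0.15826185,  0.06      ]), array([ 0.58983835, -0.15029572,  0.06      ])]
foot C [ 0.56642333 -0.18013513  0.008     ] 0.09825897949044894
tool yaw 0.10341669203806378
208 -0.021 [ 25.2 -22.6 -21. ]
208 -0.023 [ 26.  -22.2 -23. ]
208 -0.025 [ 26.8 -21.9 -25. ]
308 -0.021 [ 25.2  21.  -21. ]
308 -0.023 [ 26.   20.6 -23. ]
308 -0.025 [ 26.8  20.2 -25. ]
```

The wrist view shows the cradle's cheeks running along the tool's x, with outer corners at about (203,67), (279,63), (209,132) and (280,129). That puts its centre at about (0.567, −0.180) with yaw 0.142. I'll move the plaque to hover over it.

>>> servo_tool --plan '[{"tx": 1, "ty": -0.1, "tz": 0, "rx": 0, "ry": 0, "rz": -0.01, "claw": 1}, {"tx": 2, "ty": -0.2, "tz": 0, "rx": 0, "ry": 0, "rz": -0.01, "claw": 1}, {"tx": 2.5, "ty": -0.3, "tz": 0, "rx": 0, "ry": 0, "rz": -0.01, "claw": 1}, {"tx": 2.5, "ty": -0.3, "tz": 1, "rx": 0, "ry": 0, "rz": -0.009, "claw": 1}, {"tx": 2, "ty": -0.3, "tz": 2, "rx": 0, "ry": 0, "rz": 0, "claw": 1}, {"tx": 1.5, "ty": -0.2, "tz": 2, "rx": 0, "ry": 0, "rz": 0, "claw": 1}, {"tx": 0.6, "ty": -0.2, "tz": 2, "rx": 0, "ry": 0, "rz": 0, "claw": 1}, {"tx": 0, "ty": 0, "tz": 1.5, "rx": 0, "ry": 0.005, "rz": 0, "claw": 1}, {"tx": 0, "ty": 0, "tz": 1, "rx": 0, "ry": 0.005, "rz": 0, "claw": 1}, {"tx": 0, "ty": 0, "tz": 0, "rx": 0, "ry": 0, "rz": 0, "claw": 1}, {"tx": 0, "ty": 0, "tz": 0, "rx": 0, "ry": 0, "rz": 0, "claw": 1}, {"tx": 0, "ty": 0, "tz": 0, "rx": 0, "ry": 0, "rz": 0, "claw": 1}]'

```text
time_s: 16.85
tcp_pos: [0.5255, -0.1909, 0.1056]
tool_rot: [[-0.99, -0.141, -0.008], [-0.141, 0.99, -0.002], [0.008, -0.001, -1.0]]
wrist_force: [0.1, 0.2, -1.1]
opening: 0.0422
```

>>> servo_tool --plan '[{"tx": 0, "ty": 0, "tz": 0, "rx": 0, "ry": 0, "rz": 0, "claw": 1}, {"tx": 0, "ty": 0, "tz": 0, "rx": 0, "ry": 0, "rz": 0, "claw": 1}]'

```text
time_s: 17.05
tcp_pos: [0.5249, -0.1909, 0.1053]
tool_rot: [[-0.99, -0.141, -0.009], [-0.141, 0.99, -0.002], [0.009, -0.001, -1.0]]
wrist_force: [0.4, -0.1, 0.5]
opening: 0.0428
```

Run:
```python
from h import *
c,s=snap("wrist","w12");print(s["time_s"],s["tcp_pos"],s["tool_rot"],s["wrist_force"],s["opening"])
R=s["tool_rot"];print("to go",R.T@(np.array([.5227,-.1866,.0399])-s["tcp_pos"])*100,np.arctan2(-R[1,0],-R[0,0]))
c,s=snap("scene","s12");x=c["pixels"][190:290,170:300];a=np.clip(cv2.resize(x,None,fx=3,fy=3)*1.6,0,255).astype(np.uint8)
c,s=snap("top","t12");x=c["pixels"][140:240,270:400];b=np.clip(cv2.resize(x,None,fx=3,fy=3)*1.6,0,255).astype(np.uint8)
cv2.imwrite("pics/st12.png",np.hstack([a,b]))
```

```text
17.05 [ 0.52493838 -0.19088693  0.1052512 ] [[-9.89977312e-01 -1.40958857e-01 -8.69038128e-03]
 [-1.40945800e-01  9.90015086e-01 -2.10015675e-03]
 [ 8.89964427e-03 -8.54234798e-04 -9.99960033e-01]] [ 0.44255636 -0.07628989  0.52694053] 0.042840478467880125
to go [0.10301234 0.46154669 6.53590391] 0.1414223248106921
```

View pics/st12.png

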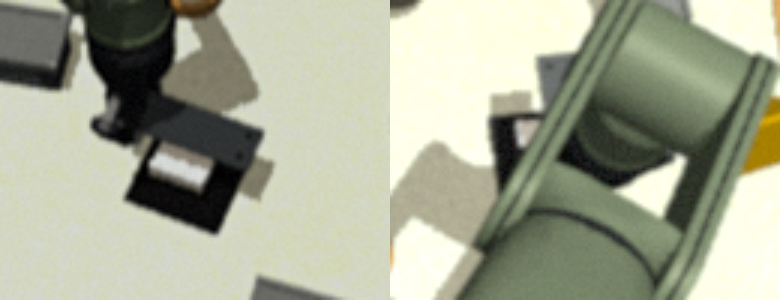

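View pics/w12.png

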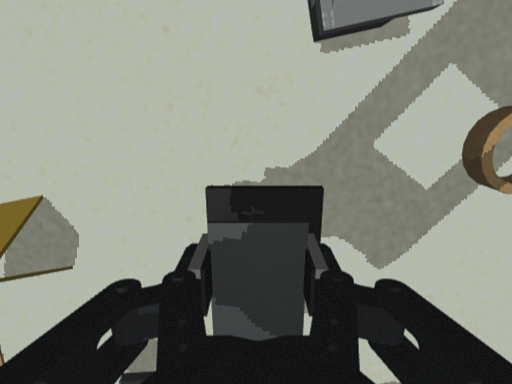

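Run:
```python
from h import *
c,s=load("w12");R=s["tool_rot"];p=s["tcp_pos"]
W=[ray(x,c,s,.008) for x in [(206.5,185.5),(323,185.5)]]
C=np.array([.5667,-.1803,.068]);
for w in W: print(w,np.linalg.norm(W[0]-W[1]))
m=(W[0]+W[1])/2;a=np.array([np.cos(.1425),np.sin(.1425)]);print("centre est",m[:2]+.05*a)
# scene crop: far end of plaque corners
c,s2=load("s12")
q=lambda x,y:(170+x/3-.5,190+y/3-.5)
zt=p[2]+.0231
for x in [(263,131),(247,165)]: w=ray(q(*x),c,None,zt);print(w,R.T@(w-p)*1000)
```

```text
[ 0.52255588 -0.23524796  0.008     ] 0.096860825108981
[ 0.50890181 -0.13935434  0.008     ] 0.096860825108981
centre est [ 0.56522204 -0.18020024]
[ 0.63575392 -0.15363307  0.1283512 ] [-114.75005937   21.24171357  -24.14034495]
[ 0.64014333 -0.19044474  0.1283512 ] [-113.90702156  -15.82112084  -24.10118028]
```

>>> servo_tool --plan '[{"tx": 0.13, "ty": 0.45, "tz": 0, "rx": 0, "ry": 0, "rz": 0, "claw": 1}, {"tx": 0, "ty": 0, "tz": 1, "rx": 0, "ry": 0, "rz": 0, "claw": 1}, {"tx": 0, "ty": 0, "tz": 1.5, "rx": 0, "ry": 0, "rz": 0, "claw": 1}, {"tx": 0, "ty": 0, "tz": 0.5, "rx": 0, "ry": 0, "rz": 0, "claw": 1}, {"tx": 0, "ty": 0, "tz": 0, "rx": 0, "ry": 0, "rz": 0, "claw": 1}, {"tx": 0, "ty": 0, "tz": 0, "rx": 0, "ry": 0, "rz": 0, "claw": 1}, {"tx": 0, "ty": 0, "tz": 0, "rx": 0, "ry": 0, "rz": 0, "claw": 1}]'

```text
time_s: 17.9
tcp_pos: [0.5225, -0.1867, 0.0749]
tool_rot: [[-0.99, -0.141, -0.009], [-0.141, 0.99, -0.002], [0.009, -0.001, -1.0]]
wrist_force: [0.0, 0.7, -0.6]
opening: 0.0421
```

Run:
```python
from h import *
s=bot.observe();R=s["tool_rot"];print(s["time_s"],s["tcp_pos"],s["wrist_force"],"to go",R.T@(np.array([.5221,-.1865,.0399])-s["tcp_pos"])*100,R)
c,s=snap("scene","s13");x=c["pixels"][190:290,170:300];a=np.clip(cv2.resize(x,None,fx=6,fy=6,interpolation=cv2.INTER_CUBIC)*1.6,0,255).astype(np.uint8)
cv2.imwrite("pics/st13.png",a)
```

```text
17.9 [ 0.52253872 -0.18671936  0.07487819] [ 0.01649335  0.71669944 -0.58930749] to go [0.00773792 0.02974153 3.49802768] [[-9.90014964e-01 -1.40664633e-01 -9.15593422e-03]
 [-1.40653650e-01  9.90057160e-01 -1.83584613e-03]
 [ 9.32313685e-03 -5.29699574e-04 -9.99956398e-01]]
```

View pics/st13.png

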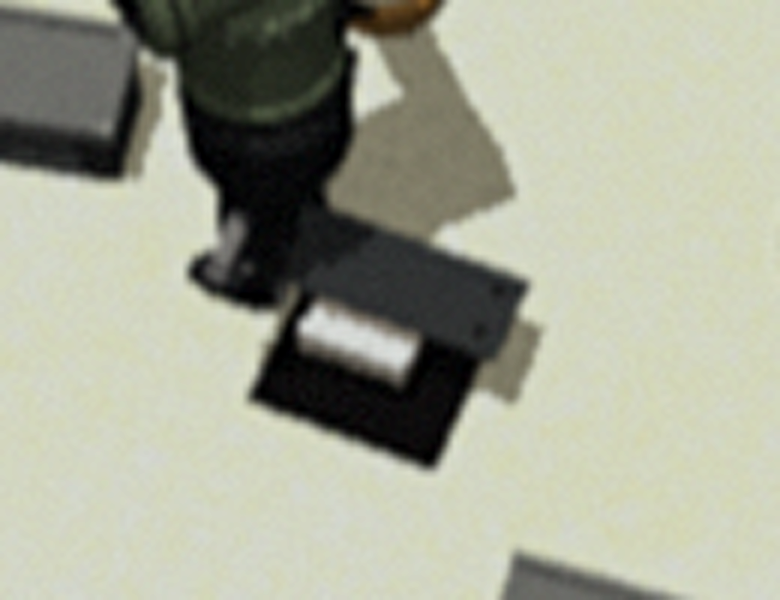

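>>> servo_tool --plan '[{"tx": 0, "ty": 0, "tz": 0.5, "rx": 0, "ry": 0, "rz": 0, "claw": 1}, {"tx": 0, "ty": 0, "tz": 1, "rx": 0, "ry": 0, "rz": 0, "claw": 1}, {"tx": 0, "ty": 0, "tz": 1, "rx": 0, "ry": 0, "rz": 0, "claw": 1}, {"tx": 0, "ty": 0, "tz": 0.5, "rx": 0, "ry": 0, "rz": 0, "claw": 1}, {"tx": 0, "ty": 0, "tz": 0, "rx": 0, "ry": 0, "rz": 0, "claw": 1}, {"tx": 0, "ty": 0, "tz": 0, "rx": 0, "ry": 0, "rz": 0, "claw": 1}]'

```text
time_s: 18.55
tcp_pos: [0.5217, -0.1864, 0.0442]
tool_rot: [[-0.99, -0.141, -0.011], [-0.141, 0.99, -0.001], [0.011, 0.0, -1.0]]
wrist_force: [-0.8, 0.1, -0.9]
opening: 0.042
```

Run:
```python
from h import *
s=bot.observe();R=s["tool_rot"];print(s["time_s"],s["tcp_pos"],s["wrist_force"],"to go",R.T@(np.array([.5221,-.1865,.0399])-s["tcp_pos"])*100)
c,s=snap("scene","s14");x=c["pixels"][190:290,170:300];a=np.clip(cv2.resize(x,None,fx=6,fy=6,interpolation=cv2.INTER_CUBIC)*1.6,0,255).astype(np.uint8)
cv2.imwrite("pics/st14.png",a)
```

```text
18.55 [ 0.52166541 -0.18640634  0.04416408] [-0.79230766  0.05475454 -0.93235992] to go [-0.04620471 -0.01556338  0.4259381 ]
```

View pics/st14.png

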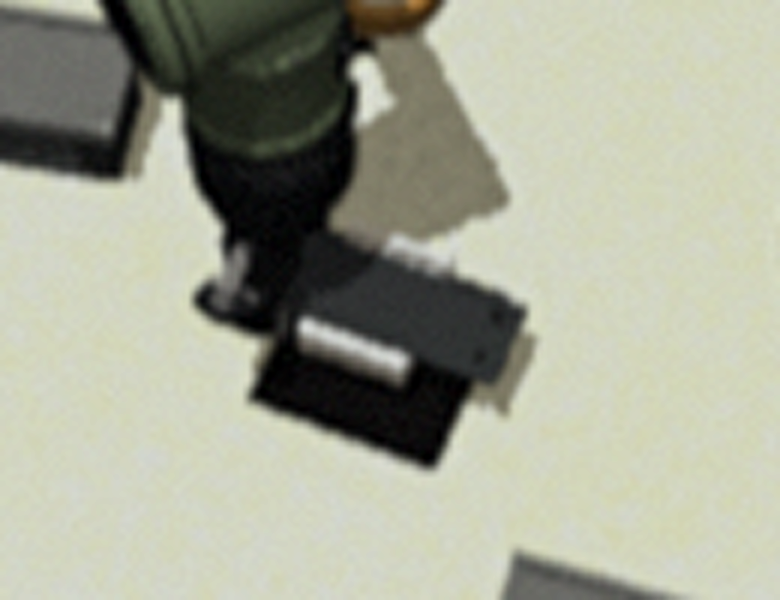

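Run:
```python
from h import *
c,s=load("s14")
q=lambda x,y:(170+x/6-.5,190+y/6-.5)
a=np.array([np.cos(.1425),np.sin(.1425),0]);b=np.array([-a[1],a[0],0])
C=np.array([.566,-.1802,.06])
for n,x,z in [("cheekA near",(300,320),.068),("cheekA far",(413,354),.068),("cheekB far top",(455,250),.068),("cheekB near",(388,236),.068),("plaque far R",(487,384),.0672),("plaque far L",(525,308),.0672)]:
    w=ray(q(*x),c,None,z)-C;print(n,np.round([w@a*1000,w@b*1000],1))
```

```text
cheekA near [-26.3 -24.8]
cheekA far [ 30.5 -21. ]
cheekB far top [28.1 36.9]
cheekB near [-4.9 31.8]
plaque far R [ 68.6 -21.9]
plaque far L [70.8 21.2]
```

>>> servo_tool --plan '[{"tx": -0.1, "ty": 0, "tz": 0.1, "rx": 0, "ry": 0, "rz": 0, "claw": 1}, {"tx": 0, "ty": 0, "tz": 0.1, "rx": 0, "ry": 0, "rz": 0, "claw": 1}, {"tx": 0, "ty": 0, "tz": 0.05, "rx": 0, "ry": 0, "rz": 0, "claw": 1}, {"tx": 0, "ty": 0, "tz": 0, "rx": 0, "ry": 0, "rz": 0, "claw": 1}, {"tx": 0, "ty": 0, "tz": 0, "rx": 0, "ry": 0, "rz": 0, "claw": 1}]'

```text
time_s: 19.1
tcp_pos: [0.5228, -0.1864, 0.0421]
tool_rot: [[-0.99, -0.141, -0.01], [-0.141, 0.99, -0.001], [0.01, -0.0, -1.0]]
wrist_force: [-0.1, 0.6, -0.9]
opening: 0.0421
```

>>> servo_tool --plan '[{"tx": 0, "ty": 0, "tz": 0.02, "rx": 0, "ry": 0, "rz": 0, "claw": 1}, {"tx": 0, "ty": 0, "tz": 0.02, "rx": 0, "ry": 0, "rz": 0, "claw": 1}, {"tx": 0, "ty": 0, "tz": 0, "rx": 0, "ry": 0, "rz": 0, "claw": 1}]'

```text
time_s: 19.4
tcp_pos: [0.5227, -0.1863, 0.0416]
tool_rot: [[-0.99, -0.141, -0.01], [-0.141, 0.99, -0.001], [0.01, 0.0, -1.0]]
wrist_force: [-0.3, -0.2, -1.0]
opening: 0.042
```

>>> servo_tool --plan '[{"tx": 0, "ty": 0, "tz": 0.02, "rx": 0, "ry": 0, "rz": 0, "claw": 1}, {"tx": 0, "ty": 0, "tz": 0.02, "rx": 0, "ry": 0, "rz": 0, "claw": 1}, {"tx": 0, "ty": 0, "tz": 0, "rx": 0, "ry": 0, "rz": 0, "claw": 1}]'

```text
time_s: 19.7
tcp_pos: [0.5228, -0.1863, 0.0412]
tool_rot: [[-0.99, -0.141, -0.01], [-0.141, 0.99, -0.001], [0.01, 0.0, -1.0]]
wrist_force: [-0.0, 0.7, -0.7]
opening: 0.0424
```

>>> servo_tool --plan '[{"tx": 0, "ty": 0, "tz": 0.02, "rx": 0, "ry": 0, "rz": 0, "claw": 1}, {"tx": 0, "ty": 0, "tz": 0.02, "rx": 0, "ry": 0, "rz": 0, "claw": 1}, {"tx": 0, "ty": 0, "tz": 0, "rx": 0, "ry": 0, "rz": 0, "claw": 1}]'

```text
time_s: 20.0
tcp_pos: [0.5228, -0.1864, 0.0408]
tool_rot: [[-0.99, -0.141, -0.01], [-0.141, 0.99, -0.001], [0.01, 0.0, -1.0]]
wrist_force: [-0.0, -0.3, 0.1]
opening: 0.0421
```

>>> servo_tool --plan '[{"tx": 0, "ty": 0, "tz": 0.01, "rx": 0, "ry": 0, "rz": 0, "claw": 1}, {"tx": 0, "ty": 0, "tz": 0.01, "rx": 0, "ry": 0, "rz": 0, "claw": 1}, {"tx": 0, "ty": 0, "tz": 0, "rx": 0, "ry": 0, "rz": 0, "claw": 1}]'

```text
time_s: 20.3
tcp_pos: [0.5228, -0.1864, 0.0406]
tool_rot: [[-0.99, -0.141, -0.01], [-0.141, 0.99, -0.001], [0.01, -0.0, -1.0]]
wrist_force: [-0.7, 0.6, 0.1]
opening: 0.042
```

Run:
```python
from h import *
s=bot.observe();print(s["wrist_force"],s["ft_torque"],s["tcp_pos"])
```

```text
[-0.71006881  0.56660223  0.09149616] [0.02260032 0.01835413 0.01375279] [ 0.52278948 -0.18635499  0.04062851]
```

>>> servo_tool --plan '[{"tx": 0, "ty": 0, "tz": 0.01, "rx": 0, "ry": 0, "rz": 0, "claw": 1}, {"tx": 0, "ty": 0, "tz": 0.01, "rx": 0, "ry": 0, "rz": 0, "claw": 1}, {"tx": 0, "ty": 0, "tz": 0, "rx": 0, "ry": 0, "rz": 0, "claw": 1}]'

```text
time_s: 20.6
tcp_pos: [0.5228, -0.1864, 0.0405]
tool_rot: [[-0.99, -0.141, -0.01], [-0.141, 0.99, -0.001], [0.01, -0.0, -1.0]]
wrist_force: [-0.1, -0.9, -1.0]
opening: 0.042
```

>>> servo_tool --plan '[{"tx": 0, "ty": 0, "tz": 0.01, "rx": 0, "ry": 0, "rz": 0, "claw": 1}, {"tx": 0, "ty": 0, "tz": 0.02, "rx": 0, "ry": 0, "rz": 0, "claw": 1}, {"tx": 0, "ty": 0, "tz": 0, "rx": 0, "ry": 0, "rz": 0, "claw": 1}]'

```text
time_s: 20.9
tcp_pos: [0.5229, -0.1864, 0.0402]
tool_rot: [[-0.99, -0.141, -0.01], [-0.141, 0.99, -0.001], [0.01, -0.0, -1.0]]
wrist_force: [-0.3, 0.6, -0.6]
opening: 0.0423
```

>>> servo_tool --plan '[{"tx": 0, "ty": 0, "tz": 0.01, "rx": 0, "ry": 0, "rz": 0, "claw": 1}, {"tx": 0, "ty": 0, "tz": 0.02, "rx": 0, "ry": 0, "rz": 0, "claw": 1}, {"tx": 0, "ty": 0, "tz": 0, "rx": 0, "ry": 0, "rz": 0, "claw": 1}]'

```text
time_s: 21.2
tcp_pos: [0.5229, -0.1864, 0.0401]
tool_rot: [[-0.99, -0.141, -0.01], [-0.141, 0.99, -0.002], [0.01, -0.0, -1.0]]
wrist_force: [-0.3, 0.8, 2.7]
opening: 0.042
```

Contact at about 3 N, at the expected height (0.0401 against 0.0399). I'll check centring before releasing.

Run:
```python
from h import *
s=bot.observe();print(s["wrist_force"],s["ft_torque"],s["tcp_pos"])
c,s=snap("scene","s15");x=c["pixels"][225:275,205:270];a=np.clip(cv2.resize(x,None,fx=12,fy=12,interpolation=cv2.INTER_NEAREST)*1.6,0,255).astype(np.uint8)
cv2.imwrite("pics/st15.png",a)
```

```text
[-0.34073096  0.84270586  2.71585035] [ 0.10547294  0.07174901 -0.01517724] [ 0.52293321 -0.18640941  0.0401167 ]
```

View pics/st15.png

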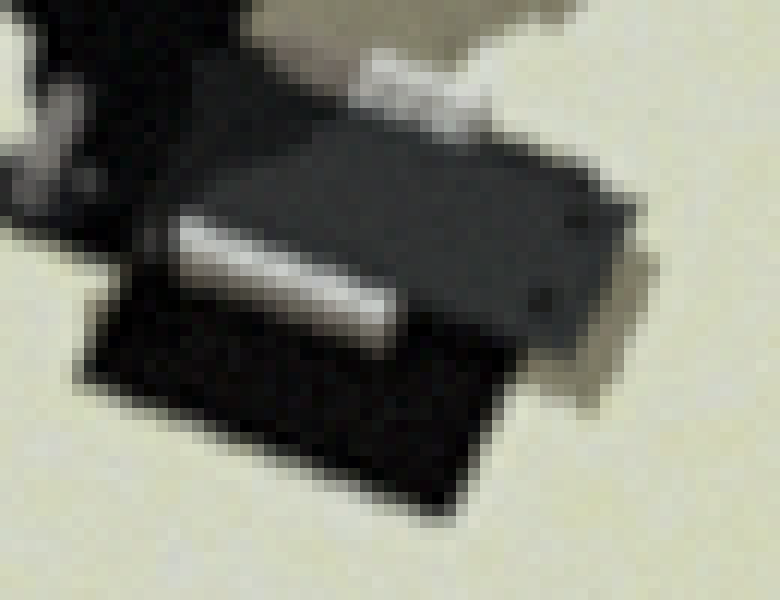

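Run:
```python
from h import *
c,s=load("s15")
q=lambda x,y:(205+x/12-.5,225+y/12-.5)
a=np.array([np.cos(.1425),np.sin(.1425),0]);b=np.array([-a[1],a[0],0])
C=np.array([.566,-.1802,.06])
for n,x,z in [("A near in",(180,212),.068),("A far in",(402,290),.068),("A far out",(390,322),.068),("A near out",(172,250),.068),("B far in",(486,140),.068),("B far out",(494,92),.068),("plaque far R",(572,352),.063),("plaque far L",(640,203),.063),("footR",(450,518),.008),("footL",(80,378),.008)]:
    w=ray(q(*x),c,None,z)-C;print(n,np.round([w@a*1000,w@b*1000],1))
```

```text
A near in [-27.2 -22.9]
A far in [ 29.8 -21.8]
A far out [ 30.3 -30.4]
A near out [-24.9 -32.6]
B far in [33.3 21.8]
B far out [30.3 34.3]
plaque far R [ 72.2 -19.6]
plaque far L [73.  22.3]
footR [ 52.  -48.9]
footL [-46.5 -48.9]
```

Plaque centre and cradle centre agree to about 1 mm lengthwise, and the plaque sits between the cheeks. Releasing.

>>> servo_tool --plan '[{"tx": 0, "ty": 0, "tz": 0, "rx": 0, "ry": 0, "rz": 0, "claw": 0.4}, {"tx": 0, "ty": 0, "tz": 0, "rx": 0, "ry": 0, "rz": 0, "claw": 0.3}, {"tx": 0, "ty": 0, "tz": 0, "rx": 0, "ry": 0, "rz": 0, "claw": 0.1}, {"tx": 0, "ty": 0, "tz": 0, "rx": 0, "ry": 0, "rz": 0, "claw": 0}, {"tx": 0, "ty": 0, "tz": 0, "rx": 0, "ry": 0, "rz": 0, "claw": 0}, {"tx": 0, "ty": 0, "tz": 0, "rx": 0, "ry": 0, "rz": 0, "claw": 0}]'

```text
time_s: 21.85
tcp_pos: [0.5228, -0.1863, 0.0398]
tool_rot: [[-0.99, -0.141, -0.01], [-0.141, 0.99, -0.001], [0.01, 0.0, -1.0]]
wrist_force: [0.6, -0.4, 0.0]
opening: 0.0854
```

Run:
```python
from h import *
c,s=snap("wrist","w16");print(s["time_s"],s["wrist_force"],s["tcp_pos"],s["opening"])
```

```text
21.85 [ 0.6313231  -0.36718083  0.01681663] [ 0.52277942 -0.18633179  0.03979256] 0.08541649587409458
```

View pics/w16.png

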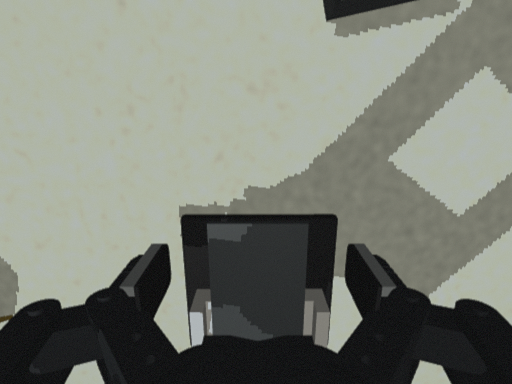

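The fingers are open and clear, and the plaque rests between the cheeks. Retreating straight up, then forward for a full view.

>>> servo_tool --plan '[{"tx": 0, "ty": 0, "tz": -0.5, "rx": 0, "ry": 0, "rz": 0, "claw": 0}, {"tx": 0, "ty": 0, "tz": -1.5, "rx": 0, "ry": 0, "rz": 0, "claw": 0}, {"tx": 0, "ty": 0, "tz": -3, "rx": 0, "ry": 0, "rz": 0, "claw": 0}, {"tx": 0, "ty": 0, "tz": -3, "rx": 0, "ry": -0.01, "rz": 0, "claw": 0}, {"tx": 0, "ty": 0, "tz": -3, "rx": 0, "ry": 0, "rz": 0, "claw": 0}, {"tx": 0, "ty": 0, "tz": -3, "rx": 0, "ry": 0, "rz": 0, "claw": 0}, {"tx": -2, "ty": 0, "tz": -2, "rx": 0, "ry": 0, "rz": 0, "claw": 0}, {"tx": -3, "ty": 0, "tz": 0, "rx": 0, "ry": 0, "rz": 0, "claw": 0}, {"tx": -3, "ty": 0, "tz": 0, "rx": 0, "ry": 0, "rz": 0, "claw": 0}, {"tx": -2, "ty": 0, "tz": 0, "rx": 0, "ry": 0, "rz": 0, "claw": 0}, {"tx": 0, "ty": 0, "tz": 0, "rx": 0, "ry": 0, "rz": 0, "claw": 0}, {"tx": 0, "ty": 0, "tz": 0, "rx": 0, "ry": 0, "rz": 0, "claw": 0}]'

```text
time_s: 23.1
tcp_pos: [0.6224, -0.1721, 0.2005]
tool_rot: [[-0.99, -0.141, -0.0], [-0.141, 0.99, -0.0], [0.0, -0.0, -1.0]]
wrist_force: [-0.6, -0.8, -0.5]
opening: 0.0852
```

>>> servo_tool --plan '[{"tx": 0, "ty": 0, "tz": 0, "rx": 0, "ry": 0, "rz": 0, "claw": 0}, {"tx": 0, "ty": 0, "tz": 0, "rx": 0, "ry": 0, "rz": 0, "claw": 0}, {"tx": 0, "ty": 0, "tz": 0, "rx": 0, "ry": 0, "rz": 0, "claw": 0}]'

```text
time_s: 23.4
tcp_pos: [0.6219, -0.1724, 0.2001]
tool_rot: [[-0.99, -0.14, -0.0], [-0.14, 0.99, -0.0], [0.0, 0.0, -1.0]]
wrist_force: [0.2, 0.1, -0.8]
opening: 0.0855
```

Run:
```python
from h import *
c,s=snap("wrist","w17");print(s["time_s"],s["wrist_force"],s["tcp_pos"],s["opening"])
cv2.imwrite("pics/w17b.png",cv2.resize(c["pixels"][20:220,170:340],None,fx=4,fy=3,interpolation=0))
snap("scene","s17")
```

```text
23.4 [ 0.15017264  0.06709947 -0.82002108] [ 0.6219102  -0.17239652  0.2000717 ] 0.08550478622148004
```

View pics/w17b.png

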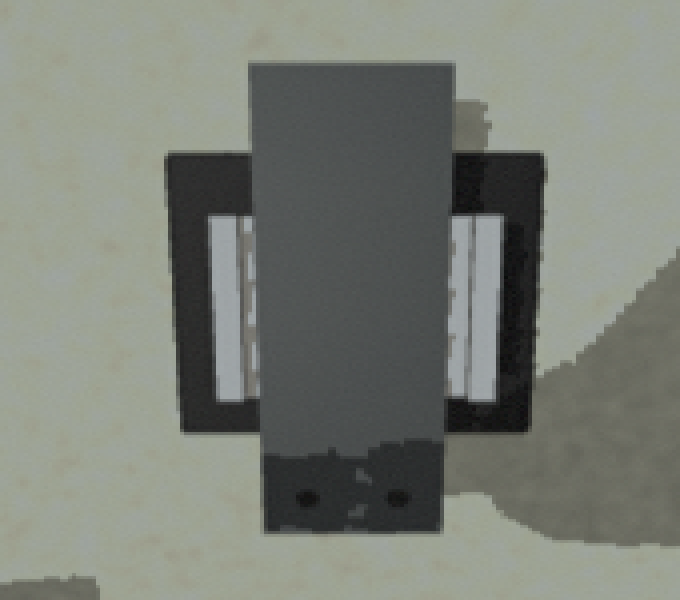

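View pics/s17.png

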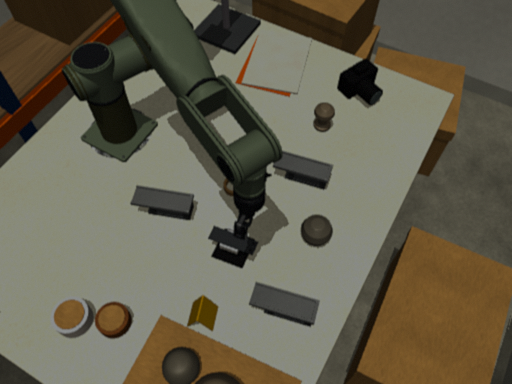

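Run:
```python
from h import *
c,s=load("w17")
q=lambda x,y:(170+x/4-.5,20+y/3-.5)
yaw=.1415;a=np.array([np.cos(yaw),np.sin(yaw),0]);b=np.array([-a[1],a[0],0])
C=np.array([.566,-.1802,.06])
for n,x,z in [("pnL",(249,63),.063),("pnR",(455,63),.063),("pfL",(265,532),.063),("pfR",(442,532),.063),("cnL",(208,215),.068),("cnR",(504,215),.068),("cfL",(218,402),.068),("cfR",(496,402),.068)]:
    w=ray(q(*x),c,s,z)-C;print(n,np.round([w@a*1000,w@b*1000],1))
```

```text
pnL [-67.5 -22.9]
pnR [-67.4  20.7]
pfL [ 71.4 -22.6]
pfR [71.4 20.8]
cnL [-26.7 -32.5]
cnR [-26.7  31.9]
cfL [ 27.8 -32.1]
cfR [27.8 32. ]
```

Run:
```python
from bench import ticket
print(ticket.hand_in())
```

```text
the job is handed in; nothing more can be done
None
```

The slate plaque is lying flat between the cheeks of the white cradle, released, and the job is handed in at about 23.5 s of the 64 s.

- **Slide:** I pressed on the plaque in the leftmost tray with shut fingers at about 4–7 N. I dragged it out about 62 mm, following the tray's slope of roughly 0.011 rad, until it overhung by about 48 mm.
- **Grip and place:** I gripped the overhang by its long sides, with about 3 N downward reaction on closing. Then I lifted it, carried it over and set it on the cradle at about 3 N.
- **Last checks:** The final wrist picture shows it parallel to the cheeks and not visibly tilted. Lengthwise it is about 1.4 mm off centre, and sideways about 0.8 mm. The gripper is about 13 cm above it, and nothing else looks moved in the scene view.
- **What disagreed:** Before release, the coarse scene camera put the lengthwise offset at 1 mm or less, and I had shifted the plaque 1 mm forward on an earlier scene reading. The closer wrist view gives 1.4 mm, which is within the stated 2 mm calibration, so I left it.
- **Refused calls:** My first two move calls were rejected for missing keys before anything moved.

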